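Lay up the condiment tray

ROBOT

A 7-joint arm with a two-finger parallel gripper is mounted at the origin on a cart in front of the work surface, level with it; the furniture and walls round the work are solid. World frame = base frame: x ahead of the robot, y to its left, z up, the work surface at z = 0. Lengths are in mm, angles in rad, forces in N, time in s.
With the tool pointing down it reaches from about 350 to 900 mm from the base axis. Payload 19.9 kg.
Tool frame: the origin (TCP) lies at the very end of the fingers, on their centre line; the grasp point (between the pads) lies 19 mm behind it; z points along the fingers, x is the direction in which the jaws open and shut, and the axes are right-handed (so a half turn about z gives the same grasp; the last joint's range is limited). The gripper opens to 94 mm and grips with 3 to 60 N. Pads are 16 mm wide; open, the fingers measure 119 mm over their backs; the gripper's body (75 mm by 177 mm) begins 78 mm behind the grasp point.
Start: joints at [1.226, 0.417, -0.01, 1.614, 0.005, 1.111, -0.053], TCP at [186.961, -596.359, 205.425] pointing down, gripper open.
Joint ranges: [-2.81, 2.81], [-0.39, 2.02], [-1.27, 1.25], [0.06, 2.57], [-1.19, 4.33], [0.19, 2], [-2.82, 2.82]. Speed limits (rad/s): [1.89, 1.89, 2.39, 2.39, 3.01, 3.01, 3.01].

INTERFACE

Orientations are given as a unit quaternion [w, x, y, z].
In Python, from bench import manip, imaging gives the robot as it stands.
- The arm moves only by the shell command python3 -m jog 'ROWS' [OPENING]. ROWS is JSON, a list of rows, each an object of numbers: "x", "y", "z": the shift along the world's x, y, z in m; "ax", "ay", "az": the turn, a rotation vector about the world's x, y, z in degrees. In form: [{"x": .., "y": .., "z": .., "ax": .., "ay": .., "az": ..}, ...]. A call has exactly 5 rows; each row shifts and turns the pose as measured when the row begins; what a row does not reach is not made up. A row lasts 1/10 s, in which the tool goes at most 50 mm and 8.59 degrees, less where a joint would pass 70% of its speed; a pose out of reach is approached as far as the arm can. A call is refused whole if a number of a shift passes 0.05 or a number of a turn 8.59, either way. A call with a gripper value outside its range is refused whole. OPENING is the opening, from 0 (shut) to 1 (fully open), set as the call begins (- or left out, the last holds). The fingers move at their own pace and stop on an object; the grip force is fixed at half the most. Time passes only in rows, so rows that do not move let the fingers close, or fill a call up. It gives the time, the measured TCP pose, the force and the opening at its end, in the units of the state.
- manip.get_state(): the state, without advancing time (a new reading comes with each control period).
- imaging.read_camera(name): name is "side" or "top" or "wrist"; returns a dict with "img" (480x640x3 uint8, red, green, blue), "fx", "fy", "cx", "cy" (pixels), "D" ([k1, k2, p1, p2, k3] as OpenCV has them; the pictures are not rectified), "R" (3x3) and "t" (3): a world point X has camera coordinates R X + t. Camera axes: x right, y down, z forward; pixel columns grow to the right and rows downward; lengths in mm; the calibration is good to about 2 mm. A picture is of the moment at which its call begins. There is no depth.
- manip.hand_in(): hands the job in, once; it reports no verdict.
Trained networks look in a picture, given as the dict that the camera call returned (one of the last four; its "shot" number tells which), for a name from the list of things; names that differ only in an ending like _2 or _b are one class to them, and where a whole thing is asked for, a point or a joint stands for the part that bears it (a point fixed in the world has none). Each returns a list of dicts, best first, with "conf" (0 to 1); they miss things now and then, are a little off and sometimes report something else, mostly with a low value. They report only what shows in the picture. A call takes as long as a camera call. They do not tell look-alikes from the thing itself.
- imaging.find_in(picture, target): "extent" ([left, top, right, bottom] in pixels, round what is visible of it).
- imaging.cut_out(picture, target): "pixels" (480x640 bool, what is visible of it) and "extent" ([left, top, right, bottom] in pixels, round what is visible of it).
The state is a dict: "time_s": time; "joints": joint angles; "qvel": joint speeds; "tau": joint torques, N m; "eef_pos": TCP position; "eef_rot": TCP orientation; "ft_force": force on the tool from outside, world axes, zero at the start; "moment": the same for the moment, N m; "gripper_width": finger opening in mm.
Only numpy, scipy, OpenCV 4.12 (cv2) and the standard library are available. Lean on these libraries where they do the work, as an engineer would, in place of code of your own. Each camera call takes 0.05 s, during which the arm holds its last target. There are 200 camera calls.

TASK

Lay up the condiment tray for the table: stand the pepper mill in the larger round cup, the spice jar in the smaller one and the square relish jar, turned to fit, in the square dish, each upright and right down on the floor, and lay the teaspoon flat along the long spoon rest between its raised ends. Put the jars and the mill down without dropping or tipping them over, and leave the salt shaker and the tin where they stand.

Things in the scene. Friction and masses are not known exactly. Their poses are not given: they have to be found in the camera images.
- pepper_mill: Brown turned-wood pepper mill, 170 mm tall, with a small metal knob on top. Foot 58 mm across (the widest part); the round head is 49 mm across at 130 to 145 mm height, a good place to grip. 0.18 kg give or take. Origin: centre of its underside, z up; it stands upright at the start.
- spice_jar: Slim round glass spice jar with a red cap and a brown and orange label, 106 mm tall. Body 43 mm across, cap 45 mm across from 85 mm height to the top. About 0.11 kg. Origin: centre of its underside, z up; it stands upright at the start.
- relish_jar: Squat glass jar of yellow relish, red round screw lid, dark label, 83 mm tall. Its body is square with rounded corners: 72 mm across the flats, 86 mm over the corners, up to 55 mm height, narrowing above; lid 65 mm across from 72 mm height to the top, the place to grip. About 0.32 kg. Origin: centre of its underside, x and y square to the flats, z up; upright at the start.
- teaspoon: Teaspoon, pale blue handle, steel bowl, 138 mm long, lying flat, bowl up. Origin: middle of its length, at the underside; x along the spoon to the bowl's tip (x = +69 mm), z up. Bowl 27 mm across, widest at x = +45 mm, about 7 mm high there; the handle arches to 13 mm high near the middle, where it grips like a solid 20 mm wide. 0.02 kg.
- cup_small: Fixed white round cup on the tray, the smaller of two, sized for the spice jar: 30 mm tall, rim 71 mm across outside. Inside: flat floor 6 mm above the underside, bore 53 mm wide up to half height, then flaring to 63 mm at the rim. At the tray's back in a row of three (cups and square dish, any order, 102 mm apart). Origin: centre of its underside (5 mm above the worktop), z up.
- cup_large: Fixed white round cup on the tray, the larger of two, sized for the pepper mill: 30 mm tall, rim 84 mm across outside. Inside: flat floor 6 mm above the underside, bore 66 mm wide up to half height, then flaring to 76 mm at the rim. At the tray's back in a row of three (cups and square dish, any order, 102 mm apart). Origin: centre of its underside (5 mm above the worktop), z up.
- dish_square: Fixed white square stoneware dish on the tray, for the relish jar: 30 mm tall, about 98 mm wide outside at the rim. Inside: flat floor 6 mm above the underside, 80 mm square there, walls sloping out to 90 mm square at the rim. Stands in the row with the two round cups, 102 mm apart, in any order. Origin: centre of its underside (5 mm above the worktop), x and y square to its walls, z up.
- spoon_rest: Fixed white spoon rest along the tray's front, 170 x 54 mm: slab 8 mm thick; raised U-shaped lips 17 mm high round the last 29 mm of each end (152 mm apart, 36 mm wide inside), long sides open for fingers. 112 mm before the cups' line: tall things there crowd a hand over it. Tray lip 11 mm, end handles 40 mm high. Origin: centre of underside (5 mm above worktop), x along its length, z up.
- salt_shaker: Bystander, to be left alone: glass salt shaker with a grey-white domed cap, 44 mm across, 90 mm tall, loose on the worktop. Origin: centre of its underside, z up; it stands upright at the start.
- tin: Bystander, to be left alone: low round food tin, gold lid and dark blue side, 86 mm across, 40 mm tall, loose on the worktop. Origin: centre of its underside, z up; it stands upright at the start.
There are look-alikes about, which are no part of the job. What is shaped like the spice_jar but blue or turquoise is not meant.

How it is judged:
By the outcome, as a careful person would: the job done as asked, in the order asked, and still so for the second after the job is handed in, with the robot touching nothing.
It also fails if it takes over 120 s, if anything falls off the work surface, if the arm or the gripper's body presses on something with over 40 N, if the wrist force passes 120 N, or if a joint passes its speed limit or range.

## Working session

There is one attempt and no reset: what is moved stays moved. The work goes in short steps, Python scripts to look and compute and a shell command to move; the robot and the scene stay as the last step left them, time stands still between calls to the robot, and variables do not carry over. Pictures are saved under pics/ and viewed, about 12 in all and at most 16, crops included, and the job is handed in when it is done.

```bash
mkdir -p pics; ls
python3 - <<'E'
from bench import manip, imaging
import cv2
print(manip.get_state())
for n in ("top","side"):
    p=imaging.read_camera(n); cv2.imwrite(f"pics/{n}0.png",p["img"][:,:,::-1])
    print(n,p["fx"],p["cx"],p["cy"],p["D"],p["R"],p["t"],p["shot"])
E
```

```text
pics
{'time_s': 0.0, 'joints': array([ 1.22550551,  0.41796601, -0.01030959,  1.61412754,  0.00467807,
        1.11071382, -0.05298793]), 'qvel': array([ 1.20454146e-03, -3.80911107e-04, -3.41312005e-05,  6.36829759e-04,
       -1.46115507e-03,  2.83338826e-03,  7.21820307e-04]), 'tau': array([ 4.56972712e-04, -8.51263332e+01,  6.38856534e-01, -4.25998771e+01,
       -4.88112064e-02,  1.85367640e-02,  1.17592890e-04]), 'eef_pos': array([ 186.85316042, -596.03826559,  204.84983168]), 'eef_rot': array([-3.24612631e-04,  8.05963636e-01, -5.91964748e-01, -4.99036445e-04]), 'ft_force': array([-0.06631965, -0.2883797 ,  0.22178722]), 'moment': array([-0.0532426 ,  0.06423817,  0.01866953]), 'gripper_width': 94.05924234282082}
top 435.4086378738836 318.0026528816652 241.7766416086286 [-0.00578172  0.          0.          0.          0.        ] [[ 0.00910202 -0.99984424  0.01512106]
 [-0.99447817 -0.01063211 -0.10440365]
 [ 0.10454816 -0.01408728 -0.99442005]] [   1.60412256  514.65538981 1144.33974953] 1
side 553.3674453218545 318.7399968956878 241.4509368307593 [-0.11659412  0.          0.          0.          0.        ] [[ 0.999682    0.02371054 -0.00858578]
 [ 0.00813751 -0.62558022 -0.78011741]
 [-0.02386811  0.77979946 -0.62557423]] [-483.21237399   42.7148232  1724.09785639] 2
```

View pics/top0.png

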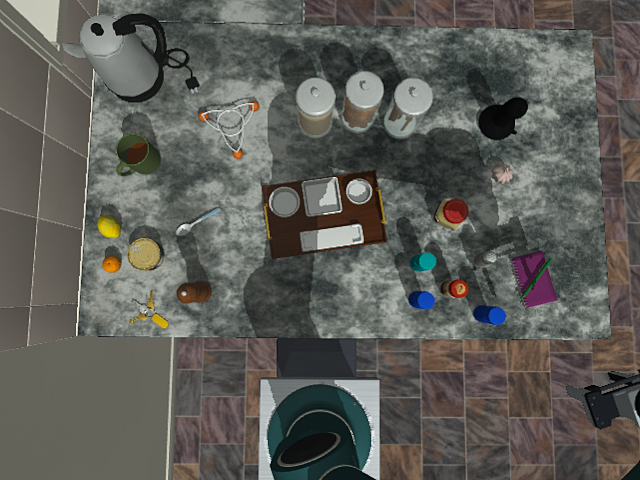

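View pics/side0.png

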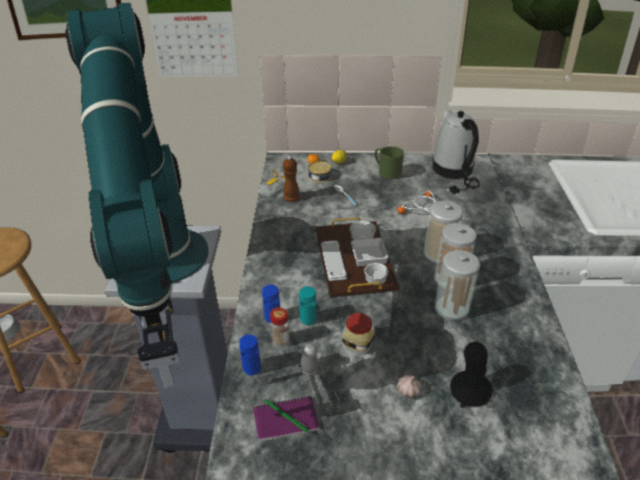

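The top picture shows these, in pixels:
- **Things to move:** pepper mill (193,292), teaspoon (198,221) with its bowl to the lower left, and relish jar (452,213).
- **Tray:** large cup (284,202), square dish (322,196), small cup (358,190) and spoon rest (333,237).
- **Leave alone:** tin (144,254) and salt shaker (490,258).
- **Spice jar candidates:** (457,289) with a red cap, (421,300) blue, (490,315) blue and (424,262) turquoise. Only the red cap at (457,289) fits the description.

Next I'll measure positions and make a confirming crop.

```bash
cat > h.py <<'E'
from bench import manip, imaging
import cv2, numpy as np
from scipy.optimize import least_squares
def proj(p,X):
    K=np.array([[p["fx"],0,p["cx"]],[0,p["fy"],p["cy"]],[0,0,1.]])
    return cv2.projectPoints(np.asarray(X,float).reshape(-1,3),cv2.Rodrigues(p["R"])[0],np.asarray(p["t"],float),K,np.asarray(p["D"],float))[0][:,0]
def ray(p,uv,z):
    K=np.array([[p["fx"],0,p["cx"]],[0,p["fy"],p["cy"]],[0,0,1.]])
    n=cv2.undistortPoints(np.asarray(uv,float).reshape(-1,1,2),K,np.asarray(p["D"],float))[:,0]
    d=np.c_[n,np.ones(len(n))]@p["R"]; c=-p["R"].T@p["t"]
    return c+d*((z-c[2])/d[:,2])[:,None]
def rings(prof):   # [(d,z)] -> points
    a=np.linspace(0,2*np.pi,48,endpoint=False)
    return np.vstack([np.c_[d/2*np.cos(a),d/2*np.sin(a),0*a+z] for d,z in prof])
def sq(w,z,r=0):
    return np.array([[sx*w/2,sy*w/2,z] for sx in(-1,1) for sy in(-1,1)])
MOD=dict(pepper_mill=rings([(58,0),(58,6),(49,130),(49,145),(12,170)]),spice_jar=rings([(43,0),(43,85),(45,85),(45,106)]),
 relish_jar=rings([(78,0),(78,55),(65,72),(65,83)]),cup_small=rings([(71,35)]),cup_large=rings([(84,35)]),
 salt_shaker=rings([(44,0),(44,75),(30,90)]),tin=rings([(86,0),(86,40)]))
def fit(name,obs,x0):  # obs: [(pic,extent)]
    def f(v):
        r=[]
        for p,e in obs:
            q=proj(p,MOD[name]+[v[0],v[1],0]); r+=list(np.r_[q.min(0),q.max(0)]-e)
        return np.array(r)
    s=least_squares(f,x0,loss="soft_l1"); return s.x,f(s.x)
def save(n,img): cv2.imwrite(f"pics/{n}.png",img[:,:,::-1])
def yaw(q):
    w,x,y,z=q; return np.degrees(np.arctan2(2*(x*y+w*z),1-2*(y*y+z*z)))
E
python3 - <<'E'
from h import *
np.set_printoptions(precision=1,suppress=True)
P={n:imaging.read_camera(n) for n in("top","side")}
for t in ["pepper_mill","spice_jar","relish_jar","cup_small","cup_large","salt_shaker","tin","dish_square","spoon_rest","teaspoon"]:
    sel=[]
    for n,p in P.items():
        D=imaging.find_in(p,t)
        if t=="spice_jar": D=[d for d in D if abs(np.mean(d["extent"][::2])-(457 if n=="top" else 281))<14] if True else D
        print(t,n,[(round(d["conf"],2),np.array(d["extent"]).round(1).tolist()) for d in D[:2]])
        if D: sel.append((p,np.array(D[0]["extent"])))
    if t in MOD and sel:
        e=sel[0][1]; x0=ray(sel[0][0],[(e[0]+e[2])/2,(e[1]+e[3])/2],40)[0,:2]
        for s in [sel]+[[q] for q in sel]:
            v,r=fit(t,s,x0); print("   ",v,r)
c=P["top"]["img"][250:330,400:520]; d=P["side"]["img"][280:390,230:330]
save("spice",np.hstack([cv2.resize(c,(450,400)),cv2.resize(d,(350,400))]))
E
```

```text
pepper_mill top [(0.85, [177.7, 278.3, 211.2, 300.2])]
pepper_mill side [(0.82, [285.2, 156.2, 299.9, 200.0])]
    [384.6 320.3] [-1.5  0.2  1.3 -0.1 -0.9 -0.9  1.4  2.6]
    [384.8 319.4] [-1.1  0.1  1.6 -0.1]
    [383.4 328.5] [-1.  -2.1  1.1  1.3]
spice_jar top [(0.69, [438.9, 281.0, 467.0, 296.6])]
spice_jar side [(0.82, [270.3, 308.5, 289.2, 348.6])]
    [ 393.2 -347. ] [ 0.  -1.6  1.8  0.9 -0.3 -1.3  0.2 -0.5]
    [ 392.3 -344.4] [-0.9 -1.3  0.8  1.3]
    [ 393.6 -350. ] [-0.3 -0.4  0.3  0.4]
relish_jar top [(0.89, [434.1, 198.5, 468.3, 230.2])]
relish_jar side [(0.79, [340.7, 313.0, 373.7, 352.1]), (0.45, [302.2, 342.1, 317.1, 373.3])]
    [ 591.9 -350.3] [-1.7  0.2  0.4  0.2  1.5 -0.5 -0.4  3.2]
    [ 592.6 -351.9] [-1.1 -0.   1.  -0. ]
    [ 590.7 -345.2] [ 1.  -1.9 -1.   1.7]
cup_small top [(0.59, [343.1, 179.8, 367.6, 203.3]), (0.43, [299.3, 224.1, 361.4, 251.8])]
cup_small side [(0.95, [360.5, 262.2, 386.3, 282.8])]
    [648.3 -95.8] [ 0.1  0.1  1.8  2.4  1.7 -1.1  0.3 -5.5]
    [651.8 -93.1] [-0.8 -1.1  0.8  1.1]
    [ 644.6 -112.3] [ 0.6  2.6 -0.6 -1.6]
cup_large top [(
[... 505 characters left out ...]
9] [-2.3 -0.9  1.7  0.9]
    [377.8 344.3] [ 2.  13.  -2.3 -2.2]
tin top [(0.97, [127.1, 238.1, 166.7, 271.4])]
tin side [(0.81, [308.2, 163.0, 332.4, 184.9])]
    [475.8 462.8] [ 1.6 -0.3 -0.2 -0.5 -0.2 -1.4 -1.2 -2. ]
    [474.8 464.7] [ 0.9  0.1 -1.  -0.1]
    [478.8 450.9] [ 0.5  0.3 -0.5 -0.2]
dish_square top [(0.84, [301.0, 178.9, 342.4, 217.6])]
dish_square side [(0.84, [349.8, 238.8, 387.4, 266.9]), (0.74, [309.2, 161.0, 331.1, 183.2])]
spoon_rest top [(0.76, [300.5, 223.2, 360.3, 249.5])]
spoon_rest side [(0.68, [320.0, 240.9, 345.3, 279.2]), (0.19, [351.2, 237.6, 385.0, 266.1])]
teaspoon top [(0.71, [177.0, 205.0, 218.9, 236.3])]
teaspoon side [(0.54, [333.0, 188.1, 358.2, 204.8])]
```

View pics/spice.png

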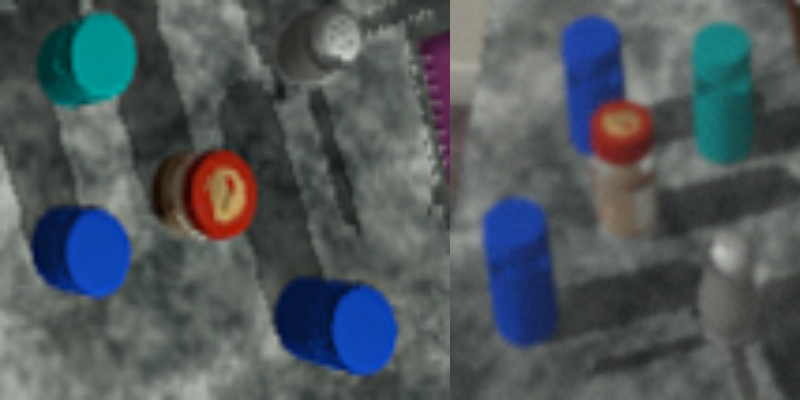

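```bash
python3 -m jog '[{"x":0.025,"y":0.038,"z":0.015,"az":5.4},{"x":0.025,"y":0.038,"z":0.015,"az":5.4},{"x":0.025,"y":0.038,"z":0.015,"az":5.4},{"x":0.025,"y":0.038,"z":0.015,"az":5.4},{"x":0.025,"y":0.038,"z":0.015,"az":5.4}]' 1
python3 -m jog '[{"x":0.025,"y":0.038,"z":0.015,"az":5.4},{"x":0.025,"y":0.038,"z":0.015,"az":5.4},{"x":0.025,"y":0.038,"z":0.015,"az":5.4},{"x":0.025,"y":0.038,"z":0.015,"az":5.4},{"x":0.025,"y":0.038,"z":0.015,"az":5.4}]'
python3 -m jog '[{"x":0.025,"y":0.038,"z":0.015,"az":5.4},{"x":0.025,"y":0.038,"z":0.015,"az":5.4},{"x":0.025,"y":0.038,"z":0.015,"az":5.4},{"x":0.025,"y":0.038,"z":0.015,"az":5.4},{"x":0,"y":0,"z":0}]'
python3 - <<'E'
from h import *
s=manip.get_state(); print(s["eef_pos"],s["eef_rot"],yaw(s["eef_rot"]),s["joints"])
p=imaging.read_camera("wrist"); save("w1",p["img"]); print(p["R"],p["t"],p["fx"])
E
```

```text
[ 186.94778937 -596.37244553  205.44259585] [ 1.86364027e-06  8.05950823e-01 -5.91982491e-01 -3.01793838e-05] -72.59563676109588 [ 1.22552218  0.41737913 -0.01029345  1.61358945  0.00469736  1.11069645
 -0.05300659]
[[ 2.98325389e-01 -9.54463792e-01 -9.12676342e-04]
 [-9.17245380e-01 -2.86956633e-01  2.76254959e-01]
 [-2.63937254e-01 -8.15767200e-02 -9.61083953e-01]] [-624.21608624  -29.62286062  392.54588246] 418.4129763647434invalid input at $[0]: expected keys x, y, z, ax, ay, az
invalid input at $[0]: expected keys x, y, z, ax, ay, az
invalid input at $[0]: expected keys x, y, z, ax, ay, az
```

View pics/w1.png

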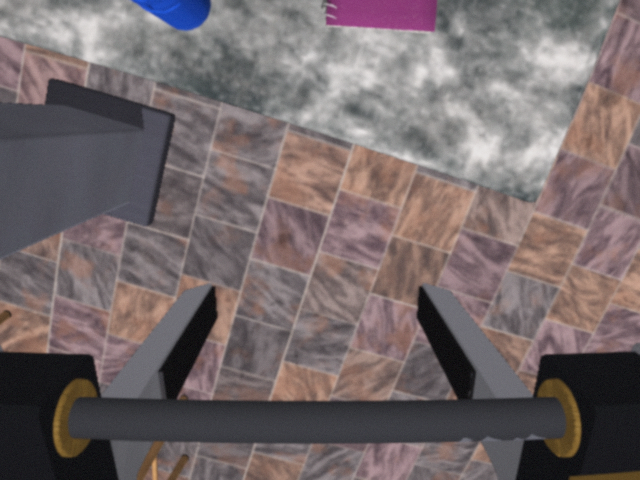

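Every row needs all six keys. The wrist camera sits behind the fingers and looks toward -tool y, with image up along tool -y.

```bash
python3 -m jog '[{"x":0.025,"y":0.038,"z":0.015,"ax":0,"ay":0,"az":5.4},{"x":0.025,"y":0.038,"z":0.015,"ax":0,"ay":0,"az":5.4},{"x":0.025,"y":0.038,"z":0.015,"ax":0,"ay":0,"az":5.4},{"x":0.025,"y":0.038,"z":0.015,"ax":0,"ay":0,"az":5.4},{"x":0.025,"y":0.038,"z":0.015,"ax":0,"ay":0,"az":5.4}]' 1
python3 -m jog '[{"x":0.025,"y":0.038,"z":0.015,"ax":0,"ay":0,"az":5.4},{"x":0.025,"y":0.038,"z":0.015,"ax":0,"ay":0,"az":5.4},{"x":0.025,"y":0.038,"z":0.015,"ax":0,"ay":0,"az":5.4},{"x":0.025,"y":0.038,"z":0.015,"ax":0,"ay":0,"az":5.4},{"x":0.025,"y":0.038,"z":0.015,"ax":0,"ay":0,"az":5.4}]'
python3 -m jog '[{"x":0.025,"y":0.038,"z":0.015,"ax":0,"ay":0,"az":5.4},{"x":0.025,"y":0.038,"z":0.015,"ax":0,"ay":0,"az":5.4},{"x":0.025,"y":0.038,"z":0.015,"ax":0,"ay":0,"az":5.4},{"x":0.0,"y":0.0,"z":0.0,"ax":0,"ay":0,"az":0},{"x":0,"y":0,"z":0,"ax":0,"ay":0,"az":0}]'
python3 - <<'E'
from h import *
s=manip.get_state(); print(s["time_s"],s["eef_pos"],s["eef_rot"],yaw(s["eef_rot"]),s["joints"])
p=imaging.read_camera("wrist"); save("w2",p["img"])
for t in ["cup_small","cup_large","dish_square","spoon_rest"]:
    for d in imaging.find_in(p,t)[:3]:
        e=d["extent"]; print(t,d["conf"],np.round(e),ray(p,[(e[0]+e[2])/2,(e[1]+e[3])/2],35 if t!="spoon_rest" else 17)[0])
E
```

```text
time_s: 1.75
eef_pos: [309.9, -402.6, 279.8]
eef_rot: [0.001, 0.923, -0.384, -0.002]
ft_force: [1.0, -0.6, 0.7]
gripper_width: 93.9
time_s: 2.25
eef_pos: [438.1, -203.7, 359.3]
eef_rot: [0.003, 0.989, -0.149, -0.001]
ft_force: [0.4, -0.7, 0.1]
gripper_width: 93.9
time_s: 2.75
eef_pos: [517.4, -78.2, 409.1]
eef_rot: [0.003, 1.0, 0.004, 0.002]
ft_force: [0.1, -0.3, 0.6]
gripper_width: 93.7
2.75 [517.43217993 -78.1832999  409.10016116] [0.00270709 0.99998631 0.00392082 0.00216111] 0.4499657677536026 [ 0.59935493  0.13753731 -0.5768368   1.54547987  0.08047987  1.47641748
  0.02743662]
cup_small 0.72 [392. 176. 440. 227.] [ 651.28000192 -101.10846878   35.        ]
cup_large 0.76 [365.   4. 433.  78.] [617.92427574 100.26745551  35.        ]
dish_square 0.67 [294.  78. 350. 207.] [524.28054066 -24.2661569   35.        ]
spoon_rest 0.62 [297.  76. 350. 208.] [526.37448662 -24.42492288  17.        ]
```

View pics/w2.png

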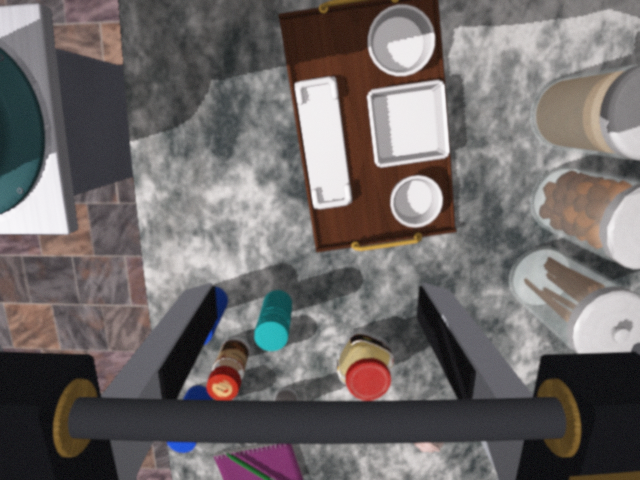

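The wrist view shows the tray: large cup (400,40), dish (408,122), small cup (416,201) and rest (324,142). The relish jar is at (366,370) and the red-capped spice jar at (226,383). Next I'll fit one rigid tray pose.

```bash
cat >> h.py <<'E'
def tray_pts(v):
    x,y,a=v; c,s=np.cos(a),np.sin(a); R=np.array([[c,-s,0],[s,c,0],[0,0,1]])
    a2=np.array([[sx*27,sy*85,z] for sx in(-1,1) for sy in(-1,1) for z in(5,22)])
    d={"cup_large":rings([(84,35)])+[0,102,0],"cup_small":rings([(71,35)])+[0,-102,0],"dish_square":sq(96,35),"spoon_rest":a2+[-112,0,0]}
    return {k:q@R.T+[x,y,0] for k,q in d.items()}
E
python3 - <<'E'
from h import *
np.set_printoptions(precision=1,suppress=True)
w=imaging.read_camera("wrist"); t=imaging.read_camera("top"); s=imaging.read_camera("side")
O=[(w,dict(cup_small=[392,176,440,227],cup_large=[366,4,433,78],dish_square=[367,80,450,166],spoon_rest=[297,76,350,208])),
(t,dict(cup_small=[343.1,179.8,367.6,203.3],cup_large=[270,185.2,298.4,217.5],dish_square=[301,178.9,342,217.6],spoon_rest=[300.5,223.2,360.3,249.5])),
(s,dict(cup_small=[360.5,262.2,386.3,282.8],dish_square=[349.8,238.8,387.4,266.9],spoon_rest=[320,240.9,345.3,279.2]))]
# rims only: use top/left/right, drop lower-edge bias via soft loss
def mk(obs):
    def f(v):
        T=tray_pts(v); r=[]
        for p,d in obs:
            for k,e in d.items():
                q=proj(p,T[k]); r+=list(np.r_[q.min(0),q.max(0)]-e)
        return np.array(r)
    return f
for obs in (O,O[:1],O[1:2]):
    f=mk(obs); z=least_squares(f,[635,3,0.15],loss="soft_l1",x_scale=[1,1,.01]).x
    print(z[:2],np.degrees(z[2]),"\n",f(z).reshape(-1,4))
    c,sn=np.cos(z[2]),np.sin(z[2])
    for n,l in (("large",(0,102)),("small",(0,-102)),("rest",(-112,0))): print(n,z[0]+c*l[0]-sn*l[1],z[1]+sn*l[0]+c*l[1])
E
```

```text
[635.   -2.8] 9.41222575484411 
 [[-1.3 -0.3  3.   0.6]
 [-0.1  0.8  0.7 -1.1]
 [ 0.3  0.6 -1.   1.8]
 [-5.5 -8.2  2.  -3.9]
 [ 3.  -1.1  4.6  1.2]
 [-1.   2.3  1.8  0.7]
 [ 0.7 -1.6  0.3 -0.4]
 [-4.8  0.7  0.6  4.1]
 [ 3.   0.6  1.6 -3.7]
 [ 0.2 -1.1  0.  -6.4]
 [-0.7 -3.3  0.5  0.2]]
large 618.367810293186 97.80213270388437
small 651.7292507789862 -103.45147419227145
rest 524.5563542009418 -21.140755716789677
[635.4  -3.1] 9.90416633254959 
 [[-0.4 -0.2  3.9  0.7]
 [-0.5  1.2  0.3 -0.8]
 [ 0.2  0.5 -0.5  2.3]
 [-5.6 -7.2  2.8 -2.9]]
large 617.8287483127665 97.36958532444316
small 652.9168978961732 -103.59016626480536
rest 525.0419790946863 -22.37437259440435
[636.8  -0.7] 9.3380148786909 
 [[ 2.2 -1.7  3.9  0.6]
 [-1.8  1.6  1.   0. ]
 [-0.  -2.2 -0.5 -1.1]
 [-5.6  0.1 -0.3  3.4]]
large 620.2172442245726 99.96235287047215
small 653.3179882717573 -101.33429574425956
rest 526.2518091655671 -18.858928952995115
```

```bash
python3 -m jog '[{"x":-0.0185,"y":0.037,"z":-0.0115,"ax":0,"ay":0,"az":0},{"x":-0.0185,"y":0.037,"z":-0.0115,"ax":0,"ay":0,"az":0},{"x":-0.0185,"y":0.037,"z":-0.0115,"ax":0,"ay":0,"az":0},{"x":-0.0185,"y":0.037,"z":-0.0115,"ax":0,"ay":0,"az":0},{"x":-0.0185,"y":0.037,"z":-0.0115,"ax":0,"ay":0,"az":0}]'
python3 -m jog '[{"x":-0.0185,"y":0.037,"z":-0.0115,"ax":0,"ay":0,"az":0},{"x":-0.0185,"y":0.037,"z":-0.0115,"ax":0,"ay":0,"az":0},{"x":0,"y":0,"z":0,"ax":0,"ay":0,"az":0},{"x":0,"y":0,"z":0,"ax":0,"ay":0,"az":0},{"x":0,"y":0,"z":0,"ax":0,"ay":0,"az":0}]'
cat > m.py <<'E'
import sys; from h import *
np.set_printoptions(precision=1,suppress=True)
s=manip.get_state(); print(s["time_s"],s["eef_pos"],yaw(s["eef_rot"]),s["joints"])
p=imaging.read_camera("wrist"); save(sys.argv[1],p["img"])
for t in sys.argv[2:]:
    for d in imaging.find_in(p,t)[:4]:
        e=np.array(d["extent"]); x0=ray(p,[(e[0]+e[2])/2,(e[1]+e[3])/2],40)[0,:2]
        v,r=fit(t,[(p,e)],x0); print(t,round(d["conf"],2),e,v,r)
E
python3 m.py w3 pepper_mill tin
```

```text
time_s: 3.65
eef_pos: [422.0, 104.7, 349.2]
eef_rot: [0.003, 1.0, -0.004, 0.002]
ft_force: [1.0, 1.2, -0.0]
gripper_width: 93.9
time_s: 4.15
eef_pos: [380.4, 183.7, 324.8]
eef_rot: [0.004, 1.0, -0.002, 0.003]
ft_force: [0.7, -1.0, -0.4]
gripper_width: 94.1
4.15 [380.4 183.7 324.8] -0.24120858133895295 [ 0.4 -0.1 -0.8  1.9 -0.   1.3 -0.5]
pepper_mill 0.82 [278.6  17.1 342.1  93.9] [375.9 320.4] [ 1.1 -0.8 -1.1  2.4]
```

View pics/w3.png

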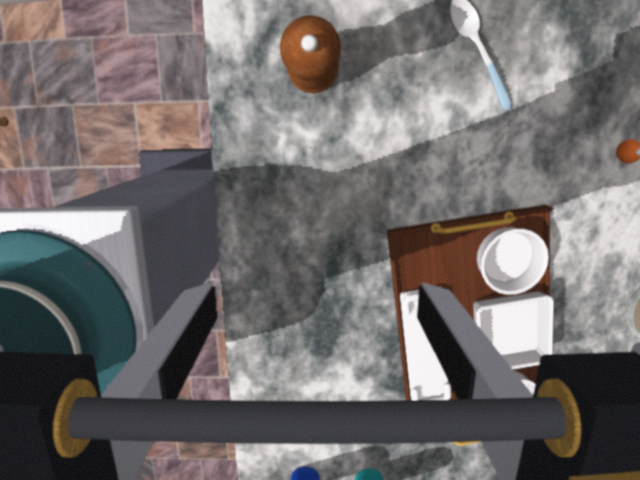

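Run:
```python
from h import *
np.set_printoptions(precision=1,suppress=True)
p=imaging.read_camera("wrist")
print(ray(p,[[310,43]],166),ray(p,[[315,93]],3),ray(p,[[484,265],[512,262]],35))
print(p["R"]); 
s=manip.get_state(); c=-p["R"].T@p["t"]; print(c-s["eef_pos"])
for z in(0,118): print(proj(p,s["eef_pos"]-[0,0,z-0.]))
# tray check
print([ (k,np.r_[q.min(0),q.max(0)]) for k,q in ((k,proj(p,v)) for k,v in tray_pts([635.3,-2.3,np.radians(9.5)]).items())])
```

```text
[[376.2 321.2 166. ]] [[380.  294.7   3. ]] [[582.1  96.7  35. ]
 [616.5 100.2  35. ]]
[[ 1.  -0.   0. ]
 [-0.  -1.   0.3]
 [ 0.  -0.3 -1. ]]
[ -1.6  81.7 178.9]
[[319.2 301.8]]
[[317.4 234.6]]
[('cup_large', array([479.4, 229.9, 546.8, 295.4])), ('cup_small', array([491.1, 380.1, 541.7, 423.3])), ('dish_square', array([477. , 297.1, 551.7, 375.1])), ('spoon_rest', array([397.2, 279. , 451.7, 403. ]))]
```

```bash
python3 -m jog '[{"x":0,"y":0.034,"z":-0.029,"ax":0,"ay":0,"az":0},{"x":0,"y":0.034,"z":-0.029,"ax":0,"ay":0,"az":0},{"x":0,"y":0.034,"z":-0.029,"ax":0,"ay":0,"az":0},{"x":0,"y":0.034,"z":-0.025,"ax":0,"ay":0,"az":0},{"x":0,"y":0,"z":0,"ax":0,"ay":0,"az":0}]'
python3 m.py w4 pepper_mill
python3 - <<'E'
from h import *
p=imaging.read_camera("wrist"); s=manip.get_state()["eef_pos"]
print(s,"tcp px",proj(p,[s]))
for z in(166,137): print(z,proj(p,[[s[0],s[1],z]]))
m=imaging.cut_out(p,"pepper_mill")[0]["pixels"]
for r in range(200,420,15):
    c=np.flatnonzero(m[r]); print(r,c.min() if len(c) else None,c.max() if len(c) else None,len(c))
E
```

```text
time_s: 4.85
eef_pos: [383.7, 321.3, 209.1]
eef_rot: [0.003, 1.0, -0.008, 0.005]
ft_force: [0.3, -0.9, 1.7]
gripper_width: 94.2
4.85 [383.7 321.3 209.1] -0.956810346345619 [ 0.   0.3 -1.   1.9  0.3  1.1 -1. ]
pepper_mill 0.71 [261.  179.  347.3 292.5] [375.4 322.7] [ 3.1 -1.7 -3.1  0.7]
[385.86170262 318.18711874 212.43671336] tcp px [[320.56549631 303.81698094]]
166 [[318.88686634 269.42964031]]
137 [[318.12138901 253.75497379]]
200 276 336 61
215 274 335 62
230 267 336 70
245 262 339 78
260 264 337 74
275 275 327 53
290 None None 0
305 None None 0
320 None None 0
335 None None 0
350 None None 0
365 None None 0
380 None None 0
395 None None 0
410 None None 0
```

View pics/w4.png

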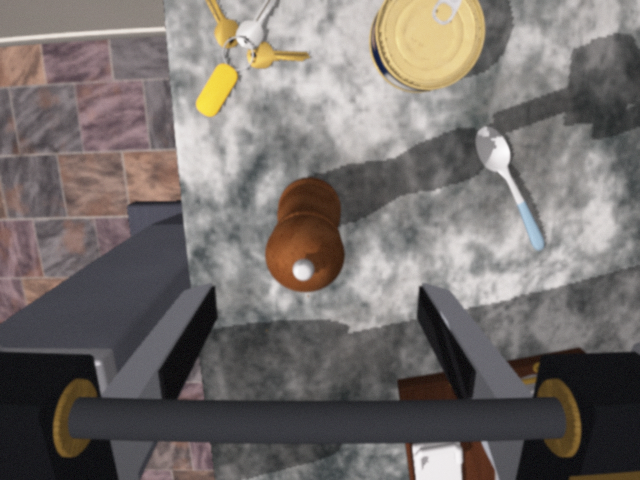

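```bash
python3 -m jog '[{"x":-0.009,"y":0.001,"z":0,"ax":0,"ay":0,"az":0},{"x":0,"y":0,"z":-0.025,"ax":0,"ay":0,"az":0},{"x":0,"y":0,"z":-0.025,"ax":0,"ay":0,"az":0},{"x":0,"y":0,"z":-0.025,"ax":0,"ay":0,"az":0},{"x":0,"y":0,"z":0,"ax":0,"ay":0,"az":0}]'
```

```text
time_s: 5.55
eef_pos: [379.4, 315.1, 141.0]
eef_rot: [0.003, 1.0, -0.015, 0.014]
ft_force: [0.3, -0.2, 0.5]
gripper_width: 93.8
```

```bash
python3 -m jog '[{"x":-0.002,"y":0.004,"z":-0.012,"ax":0.3,"ay":1.6,"az":0},{"x":0,"y":0,"z":-0.010,"ax":0,"ay":0,"az":0},{"x":0,"y":0,"z":0,"ax":0,"ay":0,"az":0},{"x":0,"y":0,"z":0,"ax":0,"ay":0,"az":0},{"x":0,"y":0,"z":0,"ax":0,"ay":0,"az":0}]'
```

```text
time_s: 6.05
eef_pos: [379.4, 318.6, 124.3]
eef_rot: [-0.0, 1.0, -0.017, 0.003]
ft_force: [0.6, 0.2, 0.2]
gripper_width: 94.1
```

```bash
python3 -m jog '[{"x":-0.004,"y":0,"z":-0.007,"ax":0,"ay":0.4,"az":0},{"x":0,"y":0,"z":0,"ax":0,"ay":0,"az":0},{"x":0,"y":0,"z":0,"ax":0,"ay":0,"az":0},{"x":0,"y":0,"z":0,"ax":0,"ay":0,"az":0},{"x":0,"y":0,"z":0,"ax":0,"ay":0,"az":0}]'
python3 -m jog '[{"x":0,"y":0,"z":0,"ax":0,"ay":0,"az":0},{"x":0,"y":0,"z":0,"ax":0,"ay":0,"az":0},{"x":0,"y":0,"z":0,"ax":0,"ay":0,"az":0},{"x":0,"y":0,"z":0,"ax":0,"ay":0,"az":0},{"x":0,"y":0,"z":0,"ax":0,"ay":0,"az":0}]' 0
```

```text
time_s: 6.55
eef_pos: [375.3, 318.8, 117.8]
eef_rot: [-0.0, 1.0, -0.017, 0.0]
ft_force: [-0.5, 0.7, 0.3]
gripper_width: 94.2
time_s: 7.05
eef_pos: [375.3, 318.9, 117.9]
eef_rot: [-0.0, 1.0, -0.017, 0.0]
ft_force: [0.4, -0.8, -0.9]
gripper_width: 57.4
```

```bash
python3 -m jog '[{"x":0,"y":0,"z":0,"ax":0,"ay":0,"az":0},{"x":0,"y":0,"z":0,"ax":0,"ay":0,"az":0},{"x":0,"y":0,"z":0,"ax":0,"ay":0,"az":0},{"x":0,"y":0,"z":0.01,"ax":0,"ay":0,"az":0},{"x":0,"y":0,"z":0.03,"ax":0,"ay":0,"az":0}]'
python3 - <<'E'
from h import *
p=imaging.read_camera("wrist"); save("w5",p["img"]); q=imaging.read_camera("side"); save("s5",cv2.resize(q["img"][120:240,220:380],(640,480)))
print(manip.get_state()["eef_pos"])
E
```

```text
time_s: 7.55
eef_pos: [373.8, 317.6, 156.7]
eef_rot: [0.001, 1.0, -0.016, -0.002]
ft_force: [0.5, -0.6, -1.2]
gripper_width: 47.2
[375.63240171 319.63282022 160.47802638]
```

View pics/s5.png

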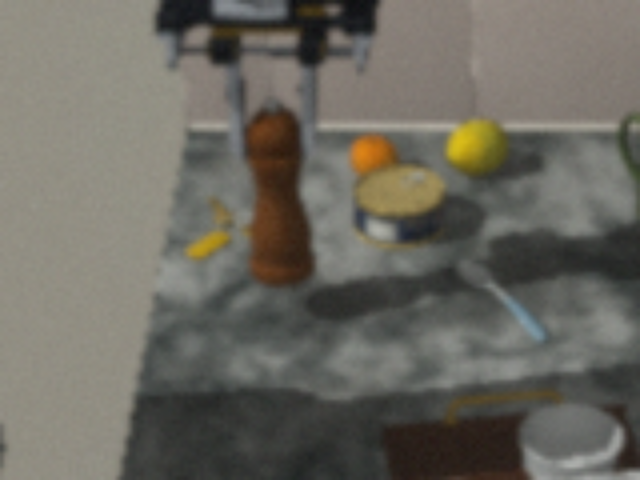

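The mill is held at 47 mm opening and clear of the table. Now I'll carry it to the large cup.

```bash
python3 -m jog '[{"x":0.015,"y":-0.014,"z":0.02,"ax":0,"ay":0,"az":0},{"x":0.03,"y":-0.028,"z":0.010,"ax":0,"ay":0,"az":0},{"x":0.03,"y":-0.028,"z":0.005,"ax":0,"ay":0,"az":0},{"x":0.03,"y":-0.028,"z":0.0,"ax":0,"ay":0,"az":0},{"x":0.03,"y":-0.028,"z":0,"ax":0,"ay":0,"az":0}]'
python3 -m jog '[{"x":0.03,"y":-0.028,"z":0,"ax":0,"ay":0,"az":0},{"x":0.03,"y":-0.028,"z":0,"ax":0,"ay":0,"az":0},{"x":0.025,"y":-0.024,"z":0,"ax":0,"ay":0,"az":0},{"x":0.012,"y":-0.012,"z":0.0,"ax":0,"ay":0,"az":0},{"x":0,"y":0,"z":0,"ax":0,"ay":0,"az":0}]'
python3 -m jog '[{"x":0,"y":0,"z":0,"ax":0,"ay":0,"az":0},{"x":0,"y":0,"z":0,"ax":0,"ay":0,"az":0},{"x":0,"y":0,"z":0,"ax":0,"ay":0,"az":0},{"x":0,"y":0,"z":0.0,"ax":0,"ay":0,"az":0},{"x":0,"y":0,"z":0,"ax":0,"ay":0,"az":0}]'
```

```text
time_s: 8.15
eef_pos: [511.2, 192.9, 199.7]
eef_rot: [-0.001, 1.0, -0.011, 0.003]
ft_force: [0.5, 1.2, -1.2]
gripper_width: 47.2
time_s: 8.65
eef_pos: [614.4, 90.7, 199.3]
eef_rot: [-0.001, 1.0, -0.015, 0.003]
ft_force: [-0.0, 0.3, -1.4]
gripper_width: 47.2
time_s: 9.15
eef_pos: [611.6, 95.2, 200.0]
eef_rot: [-0.001, 1.0, -0.012, 0.003]
ft_force: [-0.1, 1.5, -1.4]
gripper_width: 47.1
```

```bash
python3 -m jog '[{"x":0.007,"y":0.003,"z":-0.02,"ax":0,"ay":0,"az":0},{"x":0,"y":0,"z":-0.01,"ax":0,"ay":0,"az":0},{"x":0,"y":0,"z":0,"ax":0,"ay":0,"az":0},{"x":0,"y":0,"z":0.0,"ax":0,"ay":0,"az":0},{"x":0,"y":0,"z":0,"ax":0,"ay":0,"az":0}]'
python3 - <<'E'
from h import *
np.set_printoptions(precision=1,suppress=True)
s=manip.get_state()["eef_pos"]; print(s)
ims=[]
for n in("wrist","side"):
    p=imaging.read_camera(n); im=p["img"].copy()
    b=s+[0,0,-118]
    for pts,col in ((rings([(58,0)])+b,(0,255,0)),(rings([(49,137)])+b,(0,255,0)),(tray_pts([635.3,-2.3,np.radians(9.5)])["cup_large"],(255,0,255))):
        cv2.polylines(im,[proj(p,pts).astype(int)],True,col,1)
    u=proj(p,[b+[0,0,40]])[0].astype(int); x0=np.clip(u[0]-65,0,510); y0=np.clip(u[1]-80,0,320); ims.append(cv2.resize(im[y0:y0+160,x0:x0+130],(400,492),interpolation=cv2.INTER_NEAREST))
save("chk1",np.hstack(ims))
E
```

```text
time_s: 9.65
eef_pos: [618.2, 99.3, 170.7]
eef_rot: [-0.001, 1.0, -0.011, 0.003]
ft_force: [-0.3, -1.1, -0.8]
gripper_width: 47.2
[618.2  99.3 170.7]
```

View pics/chk1.png

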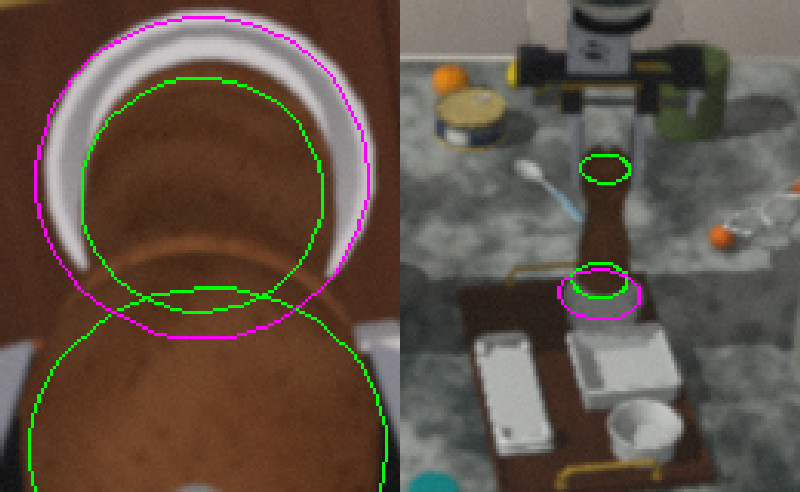

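The crop shows the mill's foot at (209,185) and the cup rim at (207,175) in the enlarged pixels. After correcting for height, the foot sits about 2 mm too far in +y. I'll lower with a small correction.

```bash
python3 -m jog '[{"x":0,"y":-0.002,"z":-0.01,"ax":0,"ay":-0.3,"az":0},{"x":0,"y":0,"z":-0.01,"ax":0,"ay":0,"az":0},{"x":0,"y":0,"z":0,"ax":0,"ay":0,"az":0},{"x":0,"y":0,"z":0.0,"ax":0,"ay":0,"az":0},{"x":0,"y":0,"z":0,"ax":0,"ay":0,"az":0}]'
```

```text
time_s: 10.25
eef_pos: [618.2, 96.7, 149.2]
eef_rot: [-0.001, 1.0, -0.012, 0.007]
ft_force: [-0.2, 0.6, -1.2]
gripper_width: 47.3
```

```bash
python3 -m jog '[{"x":0,"y":0.001,"z":-0.01,"ax":0,"ay":0.8,"az":0},{"x":0,"y":0,"z":-0.005,"ax":0,"ay":0,"az":0},{"x":0,"y":0,"z":0,"ax":0,"ay":0,"az":0},{"x":0,"y":0,"z":0.0,"ax":0,"ay":0,"az":0},{"x":0,"y":0,"z":0,"ax":0,"ay":0,"az":0}]'
python3 -m jog '[{"x":0,"y":0,"z":-0.003,"ax":0,"ay":0,"az":0},{"x":0,"y":0,"z":0,"ax":0,"ay":0,"az":0},{"x":0,"y":0,"z":0,"ax":0,"ay":0,"az":0},{"x":0,"y":0,"z":0.0,"ax":0,"ay":0,"az":0},{"x":0,"y":0,"z":0,"ax":0,"ay":0,"az":0}]'
```

```text
time_s: 10.75
eef_pos: [618.4, 98.0, 132.8]
eef_rot: [-0.001, 1.0, -0.012, -0.001]
ft_force: [-0.5, -0.5, -1.4]
gripper_width: 47.0
time_s: 11.25
eef_pos: [618.6, 98.0, 130.1]
eef_rot: [-0.001, 1.0, -0.012, -0.001]
ft_force: [-0.3, -1.3, -1.3]
gripper_width: 46.9
```

```bash
python3 -m jog '[{"x":0,"y":0,"z":-0.0015,"ax":0,"ay":0,"az":0},{"x":0,"y":0,"z":0,"ax":0,"ay":0,"az":0},{"x":0,"y":0,"z":0,"ax":0,"ay":0,"az":0},{"x":0,"y":0,"z":0.0,"ax":0,"ay":0,"az":0},{"x":0,"y":0,"z":0,"ax":0,"ay":0,"az":0}]'
python3 -m jog '[{"x":0,"y":0,"z":-0.001,"ax":0,"ay":0,"az":0},{"x":0,"y":0,"z":0,"ax":0,"ay":0,"az":0},{"x":0,"y":0,"z":0,"ax":0,"ay":0,"az":0},{"x":0,"y":0,"z":0.0,"ax":0,"ay":0,"az":0},{"x":0,"y":0,"z":0,"ax":0,"ay":0,"az":0}]'
```

```text
time_s: 11.75
eef_pos: [618.8, 98.2, 128.9]
eef_rot: [-0.001, 1.0, -0.012, -0.0]
ft_force: [-1.0, -0.1, -0.1]
gripper_width: 47.2
time_s: 12.25
eef_pos: [619.5, 98.5, 128.9]
eef_rot: [-0.001, 1.0, -0.012, 0.001]
ft_force: [-0.8, -0.2, 0.8]
gripper_width: 47.3
```

Contact came at z 128.9, which is the floor height. Releasing and rising.

```bash
python3 -m jog '[{"x":0,"y":0,"z":0,"ax":0,"ay":0,"az":0},{"x":0,"y":0,"z":0,"ax":0,"ay":0,"az":0},{"x":0,"y":0,"z":0,"ax":0,"ay":0,"az":0},{"x":0,"y":0,"z":0.0,"ax":0,"ay":0,"az":0},{"x":0,"y":0,"z":0,"ax":0,"ay":0,"az":0}]' 0.9
python3 -m jog '[{"x":0,"y":0,"z":0,"ax":0,"ay":0,"az":0},{"x":0,"y":0,"z":0.01,"ax":0,"ay":0,"az":0},{"x":0,"y":0,"z":0.03,"ax":0,"ay":0,"az":0},{"x":0,"y":0,"z":0.04,"ax":0,"ay":0,"az":0},{"x":0,"y":0,"z":0.03,"ax":0,"ay":0,"az":0}]'
python3 - <<'E'
from h import *
np.set_printoptions(precision=1,suppress=True)
s=manip.get_state()["eef_pos"]; print(s)
ims=[]
for n in("wrist","side"):
    p=imaging.read_camera(n); im=p["img"].copy()
    b=np.array([618.5,98.5,11])
    u=proj(p,[b+[0,0,60]])[0].astype(int); x0=np.clip(u[0]-90,0,460); y0=np.clip(u[1]-110,0,260); ims.append(cv2.resize(im[y0:y0+220,x0:x0+180],(400,489)))
save("chk2",np.hstack(ims))
E
```

```text
time_s: 12.75
eef_pos: [619.4, 98.3, 128.7]
eef_rot: [-0.001, 1.0, -0.012, 0.0]
ft_force: [-0.3, -0.6, -0.4]
gripper_width: 82.7
time_s: 13.25
eef_pos: [616.9, 98.0, 240.2]
eef_rot: [-0.001, 1.0, -0.011, -0.003]
ft_force: [0.4, -1.0, 0.5]
gripper_width: 84.7
[616.9  98.  240.2]
```

View pics/chk2.png

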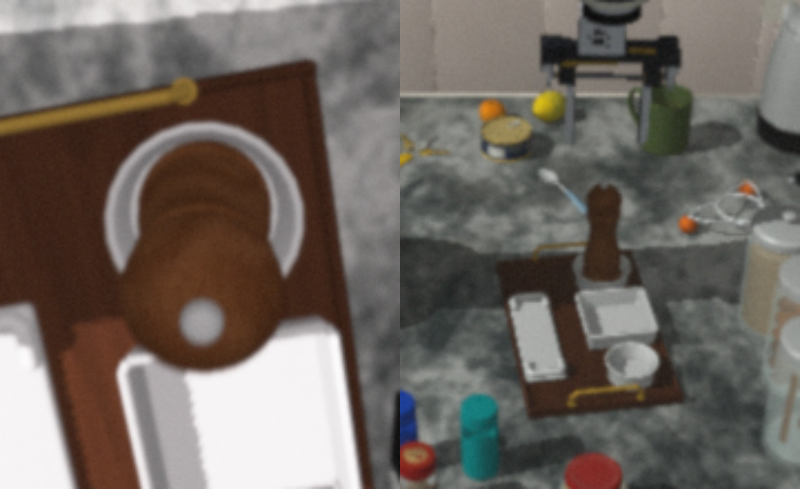

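The mill stands upright inside the large cup: ring around (205,210) in the wrist crop, knob at (200,322). Now the spice jar.

```bash
python3 -m jog '[{"x":-0.02,"y":-0.04,"z":0,"ax":0,"ay":0,"az":0},{"x":-0.02,"y":-0.04,"z":0,"ax":0,"ay":0,"az":0},{"x":-0.02,"y":-0.04,"z":0,"ax":0,"ay":0,"az":0},{"x":-0.02,"y":-0.04,"z":0,"ax":0,"ay":0,"az":0},{"x":-0.02,"y":-0.04,"z":0,"ax":0,"ay":0,"az":0}]' 1
python3 -m jog '[{"x":-0.02,"y":-0.04,"z":0,"ax":0,"ay":0,"az":0},{"x":-0.02,"y":-0.04,"z":-0.01,"ax":0,"ay":0,"az":0},{"x":-0.02,"y":-0.04,"z":-0.015,"ax":0,"ay":0,"az":0},{"x":-0.02,"y":-0.04,"z":-0.015,"ax":0,"ay":0,"az":0},{"x":-0.02,"y":-0.04,"z":-0.01,"ax":0,"ay":0,"az":0}]'
python3 -m jog '[{"x":-0.02,"y":-0.04,"z":0,"ax":0,"ay":0,"az":0},{"x":0,"y":0,"z":0,"ax":0,"ay":0,"az":0},{"x":0,"y":0,"z":0,"ax":0,"ay":0,"az":0},{"x":0,"y":0,"z":0,"ax":0,"ay":0,"az":0},{"x":0,"y":0,"z":0,"ax":0,"ay":0,"az":0}]'
cat > c.py <<'E'
# cap centre from red pixels in wrist view: python3 c.py z_top
import sys; from h import *
p=imaging.read_camera("wrist"); s=manip.get_state()["eef_pos"]; z=float(sys.argv[1])
hsv=cv2.cvtColor(p["img"],cv2.COLOR_RGB2HSV); m=(((hsv[...,0]<6)|(hsv[...,0]>172))&(hsv[...,1]>170)&(hsv[...,2]>60)).astype(np.uint8)
m=cv2.morphologyEx(m,cv2.MORPH_OPEN,np.ones((3,3)))
n,l,st,c=cv2.connectedComponentsWithStats(m); print("tcp",s.round(1),"yaw",yaw(manip.get_state()["eef_rot"]))
for i in range(1,n):
    if st[i,4]>150:
        pts=np.argwhere(l==i)[:,::-1].astype(np.int32); h=cv2.convexHull(pts); (u,v),r=cv2.minEnclosingCircle(h)
        x,y,w,hh=st[i,:4]; print(st[i],"world of bbox centre at z:",ray(p,[[x+w/2,y+hh/2]],z)[0].round(1), "left/right at z",ray(p,[[x,y+hh/2],[x+w,y+hh/2]],z)[:,0].round(1))
print("tcp axis px at z",proj(p,[[s[0],s[1],z]]))
save(sys.argv[2],p["img"])
E
python3 c.py 106 w6; python3 m.py w6b spice_jar
```

```text
time_s: 13.85
eef_pos: [514.9, -100.1, 243.2]
eef_rot: [-0.003, 1.0, -0.006, 0.0]
ft_force: [1.4, -0.3, -0.1]
gripper_width: 94.2
time_s: 14.35
eef_pos: [409.3, -307.9, 194.0]
eef_rot: [-0.001, 1.0, -0.006, 0.002]
ft_force: [-0.2, 0.3, -0.6]
gripper_width: 94.1
time_s: 14.85
eef_pos: [384.1, -353.1, 192.4]
eef_rot: [-0.001, 1.0, -0.01, 0.0]
ft_force: [-0.4, 0.3, 0.6]
gripper_width: 94.1
tcp [ 384.2 -353.1  192.5] yaw -1.1018561892529692
[ 552  184   76   77 1371] world of bbox centre at z: [ 567.8 -338.6  106. ] left/right at z [540.7 595.9]
[ 296  199   64   68 2174] world of bbox centre at z: [ 390.6 -342.6  106. ] left/right at z [369.6 411.6]
[ 571  198   58   59 2486] world of bbox centre at z: [ 575.7 -342.2  106. ] left/right at z [554.6 597.3]
tcp axis px at z [[318.62248616 248.50685122]]
14.9 [ 384.2 -353.1  192.5] -1.1018561892529692 [ 1.3  0.3 -0.7  1.9  0.2  1.   0.5]
spice_jar 0.89 [208.4 280.1 281.4 385.8] [ 325.5 -436. ] [ 0.3 -0.5 -0.4  0.4]
spice_jar 0.74 [377.8  73.6 476.7 147.1] [ 460.6 -266.2] [ 2.2 -0.9 -0.9  1. ]
spice_jar 0.71 [291.  182.9 363.5 267.9] [ 390.2 -344.6] [ 2.1 -0.9 -2.1  0.6]
spice_jar 0.59 [243.7  65.6 313.2 136.2] [ 361.8 -259.8] [-1.8 -1.8  2.5  4. ]
```

View pics/w6.png

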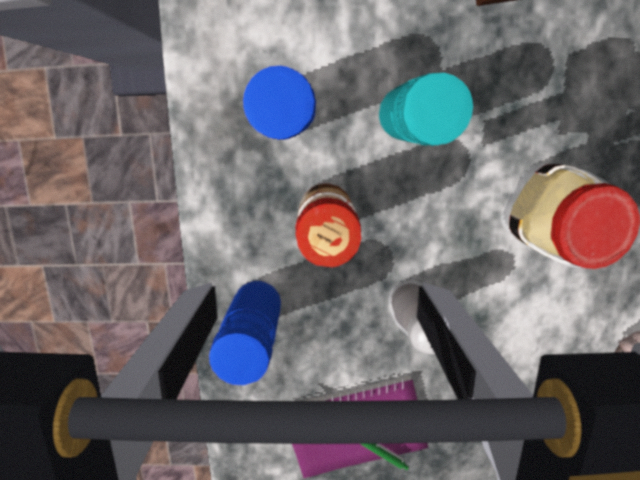

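The red-capped spice jar sits at (328,233) between the fingers. The blue ones are at (280,102) and (245,330), and the turquoise one at (430,108). Jar centre is about (390.4, -344).

```bash
python3 -m jog '[{"x":0.006,"y":0.009,"z":0,"ax":0,"ay":0,"az":0},{"x":0,"y":0,"z":-0.02,"ax":0,"ay":0,"az":0},{"x":0,"y":0,"z":-0.03,"ax":0,"ay":0,"az":0},{"x":0,"y":0,"z":0,"ax":0,"ay":0,"az":0},{"x":0,"y":0,"z":0,"ax":0,"ay":0,"az":0}]'
python3 c.py 106 w7
```

```text
time_s: 15.5
eef_pos: [393.9, -340.2, 143.1]
eef_rot: [-0.001, 1.0, -0.007, 0.002]
ft_force: [0.2, -0.5, 0.7]
gripper_width: 94.4
tcp [ 393.7 -340.3  143.1] yaw -0.8695033015562352
[ 573  216   67   89 1797] world of bbox centre at z: [ 557.7 -335.4  106. ] left/right at z [537.2 578.8]
[ 597  233   43   67 2202] world of bbox centre at z: [ 565.9 -339.2  106. ] left/right at z [552.4 579.6]
[ 276  234   76   83 3277] world of bbox centre at z: [ 391.3 -340.9  106. ] left/right at z [370.3 412.2]
tcp axis px at z [[318.36971257 274.39342928]]
```

```bash
python3 -m jog '[{"x":-0.0025,"y":-0.0025,"z":-0.02,"ax":0,"ay":0.2,"az":0},{"x":0,"y":0,"z":-0.025,"ax":0,"ay":0,"az":0},{"x":0,"y":0,"z":-0.01,"ax":0,"ay":0,"az":0},{"x":0,"y":0,"z":0,"ax":0,"ay":0,"az":0},{"x":0,"y":0,"z":0,"ax":0,"ay":0,"az":0}]'
```

```text
time_s: 16.05
eef_pos: [394.2, -344.4, 92.9]
eef_rot: [0.002, 1.0, -0.008, 0.002]
ft_force: [-0.6, 0.2, 0.6]
gripper_width: 94.5
```

```bash
python3 -m jog '[{"x":-0.003,"y":0.001,"z":-0.01,"ax":0.2,"ay":0.2,"az":0},{"x":0,"y":0,"z":-0.009,"ax":0,"ay":0,"az":0},{"x":0,"y":0,"z":0,"ax":0,"ay":0,"az":0},{"x":0,"y":0,"z":0,"ax":0,"ay":0,"az":0},{"x":0,"y":0,"z":0,"ax":0,"ay":0,"az":0}]'
```

```text
time_s: 16.55
eef_pos: [391.8, -344.2, 74.6]
eef_rot: [0.001, 1.0, -0.008, 0.001]
ft_force: [0.1, 0.5, -0.3]
gripper_width: 94.1
```

```bash
python3 -m jog '[{"x":-0.0005,"y":0,"z":0,"ax":0,"ay":0,"az":0},{"x":0,"y":0,"z":0,"ax":0,"ay":0,"az":0},{"x":0,"y":0,"z":0,"ax":0,"ay":0,"az":0},{"x":0,"y":0,"z":0,"ax":0,"ay":0,"az":0},{"x":0,"y":0,"z":0,"ax":0,"ay":0,"az":0}]' 0
python3 -m jog '[{"x":0,"y":0,"z":0,"ax":0,"ay":0,"az":0},{"x":0,"y":0,"z":0,"ax":0,"ay":0,"az":0},{"x":0,"y":0,"z":0,"ax":0,"ay":0,"az":0},{"x":0,"y":0,"z":0,"ax":0,"ay":0,"az":0},{"x":0,"y":0,"z":0,"ax":0,"ay":0,"az":0}]'
python3 -m jog '[{"x":0,"y":0,"z":0.02,"ax":0,"ay":0,"az":0},{"x":0,"y":0,"z":0.03,"ax":0,"ay":0,"az":0},{"x":0,"y":0,"z":0.04,"ax":0,"ay":0,"az":0},{"x":0,"y":0,"z":0.03,"ax":0,"ay":0,"az":0},{"x":0.0,"y":0.0,"z":0.0,"ax":0,"ay":0,"az":0}]'
```

```text
time_s: 17.05
eef_pos: [391.5, -344.4, 75.1]
eef_rot: [0.002, 1.0, -0.008, 0.002]
ft_force: [-0.1, 0.1, -0.2]
gripper_width: 57.6
time_s: 17.55
eef_pos: [391.5, -344.4, 75.2]
eef_rot: [0.002, 1.0, -0.008, 0.002]
ft_force: [-0.4, -1.5, 0.5]
gripper_width: 43.9
time_s: 18.05
eef_pos: [390.5, -342.8, 198.3]
eef_rot: [0.0, 1.0, -0.007, 0.001]
ft_force: [0.9, -0.3, -1.8]
gripper_width: 43.9
```

```bash
python3 -m jog '[{"x":0.02,"y":0.018,"z":0,"ax":0,"ay":0,"az":0},{"x":0.03,"y":0.028,"z":0,"ax":0,"ay":0,"az":0},{"x":0.03,"y":0.028,"z":0,"ax":0,"ay":0,"az":0},{"x":0.03,"y":0.028,"z":0,"ax":0,"ay":0,"az":0},{"x":0.03,"y":0.028,"z":0,"ax":0,"ay":0,"az":0}]'
python3 -m jog '[{"x":0.03,"y":0.028,"z":0,"ax":0,"ay":0,"az":0},{"x":0.03,"y":0.028,"z":0,"ax":0,"ay":0,"az":0},{"x":0.03,"y":0.028,"z":-0.02,"ax":0,"ay":0,"az":0},{"x":0.02,"y":0.018,"z":-0.03,"ax":0,"ay":0,"az":0},{"x":0.008,"y":0.008,"z":-0.02,"ax":0,"ay":0,"az":0}]'
python3 -m jog '[{"x":0,"y":0,"z":0,"ax":0,"ay":0,"az":0},{"x":0,"y":0,"z":0,"ax":0,"ay":0,"az":0},{"x":0,"y":0,"z":0,"ax":0,"ay":0,"az":0},{"x":0,"y":0,"z":0,"ax":0,"ay":0,"az":0},{"x":0.0,"y":0.0,"z":0.0,"ax":0,"ay":0,"az":0}]'
```

```text
time_s: 18.55
eef_pos: [529.4, -213.8, 195.8]
eef_rot: [0.002, 1.0, -0.014, -0.001]
ft_force: [-0.1, -0.3, -1.8]
gripper_width: 43.9
time_s: 19.05
eef_pos: [653.5, -94.4, 120.9]
eef_rot: [0.001, 1.0, -0.012, -0.001]
ft_force: [0.2, -0.9, -0.3]
gripper_width: 44.0
time_s: 19.55
eef_pos: [651.8, -94.7, 118.8]
eef_rot: [0.001, 1.0, -0.012, -0.003]
ft_force: [-0.2, -0.1, -0.6]
gripper_width: 43.9
```

```bash
python3 -m jog '[{"x":0,"y":-0.0075,"z":0,"ax":0,"ay":-0.3,"az":0},{"x":0,"y":0,"z":0,"ax":0,"ay":0,"az":0},{"x":0,"y":0,"z":0,"ax":0,"ay":0,"az":0},{"x":0,"y":0,"z":0.0,"ax":0,"ay":0,"az":0},{"x":0,"y":0,"z":0,"ax":0,"ay":0,"az":0}]'
python3 - <<'E'
from h import *
np.set_printoptions(precision=1,suppress=True)
s=manip.get_state()["eef_pos"]; print(s)
ims=[]
for n in("wrist","side"):
    p=imaging.read_camera(n); im=p["img"].copy()
    b=s+[0,0,-75]
    T=tray_pts([635.3,-2.3,np.radians(9.5)])
    for pts,col in ((rings([(43,0)])+b,(0,255,0)),(T["cup_small"],(255,0,255))):
        cv2.polylines(im,[proj(p,pts).astype(int)],True,col,1)
    u=proj(p,[b])[0].astype(int); x0=np.clip(u[0]-65,0,510); y0=np.clip(u[1]-80,0,320); ims.append(cv2.resize(im[y0:y0+160,x0:x0+130],(400,492),interpolation=cv2.INTER_NEAREST))
save("chk3",np.hstack(ims))
E
```

```text
time_s: 20.05
eef_pos: [651.9, -105.0, 120.6]
eef_rot: [0.002, 1.0, -0.013, 0.001]
ft_force: [1.2, -0.3, -1.4]
gripper_width: 43.9
[ 651.9 -105.   120.6]
```

View pics/chk3.png

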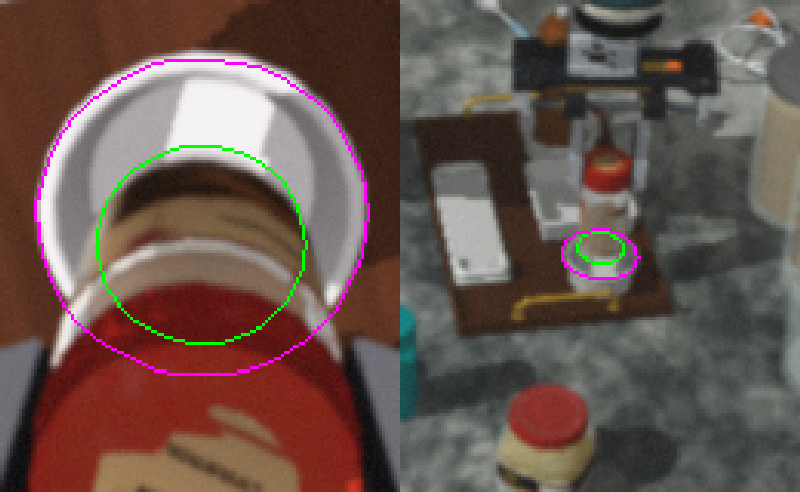

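The cup rim is about 1.7 mm further in +y than modelled, at (204,210) in the crop, and the jar's foot about 2 mm further in -y, at (209,260). So I'll shift +4.5 mm in y and lower.

```bash
python3 -m jog '[{"x":0,"y":0.0045,"z":0,"ax":0,"ay":0,"az":0},{"x":0,"y":0,"z":-0.012,"ax":0,"ay":0,"az":0},{"x":0,"y":0,"z":0,"ax":0,"ay":0,"az":0},{"x":0,"y":0,"z":0.0,"ax":0,"ay":0,"az":0},{"x":0,"y":0,"z":0,"ax":0,"ay":0,"az":0}]'
```

```text
time_s: 20.65
eef_pos: [651.7, -99.2, 106.7]
eef_rot: [0.001, 1.0, -0.012, 0.001]
ft_force: [1.0, -0.1, 0.1]
gripper_width: 43.9
```

```bash
python3 -m jog '[{"x":0,"y":-0.001,"z":-0.012,"ax":0,"ay":0,"az":0},{"x":0,"y":0,"z":0,"ax":0,"ay":0,"az":0},{"x":0,"y":0,"z":0,"ax":0,"ay":0,"az":0},{"x":0,"y":0,"z":0.0,"ax":0,"ay":0,"az":0},{"x":0,"y":0,"z":0,"ax":0,"ay":0,"az":0}]'
python3 -m jog '[{"x":0,"y":0,"z":-0.005,"ax":0,"ay":0,"az":0},{"x":0,"y":0,"z":0,"ax":0,"ay":0,"az":0},{"x":0,"y":0,"z":0,"ax":0,"ay":0,"az":0},{"x":0,"y":0,"z":0.0,"ax":0,"ay":0,"az":0},{"x":0,"y":0,"z":0,"ax":0,"ay":0,"az":0}]'
```

```text
time_s: 21.15
eef_pos: [651.7, -100.5, 93.6]
eef_rot: [0.001, 1.0, -0.013, 0.001]
ft_force: [-0.1, -0.9, -1.2]
gripper_width: 43.9
time_s: 21.65
eef_pos: [651.8, -100.6, 88.5]
eef_rot: [0.001, 1.0, -0.013, 0.001]
ft_force: [0.3, 0.1, -0.5]
gripper_width: 43.8
```

```bash
python3 -m jog '[{"x":0,"y":0,"z":-0.002,"ax":0,"ay":0,"az":0},{"x":0,"y":0,"z":0,"ax":0,"ay":0,"az":0},{"x":0,"y":0,"z":0,"ax":0,"ay":0,"az":0},{"x":0,"y":0,"z":0.0,"ax":0,"ay":0,"az":0},{"x":0,"y":0,"z":0,"ax":0,"ay":0,"az":0}]'
python3 -m jog '[{"x":0,"y":0,"z":-0.001,"ax":0,"ay":0,"az":0},{"x":0,"y":0,"z":0,"ax":0,"ay":0,"az":0},{"x":0,"y":0,"z":0,"ax":0,"ay":0,"az":0},{"x":0,"y":0,"z":0.0,"ax":0,"ay":0,"az":0},{"x":0,"y":0,"z":0,"ax":0,"ay":0,"az":0}]'
```

```text
time_s: 22.15
eef_pos: [651.9, -100.5, 86.4]
eef_rot: [0.001, 1.0, -0.013, 0.001]
ft_force: [-0.0, -0.1, -0.8]
gripper_width: 43.9
time_s: 22.65
eef_pos: [652.4, -100.5, 86.2]
eef_rot: [0.001, 1.0, -0.013, 0.001]
ft_force: [-0.2, -0.1, -0.8]
gripper_width: 43.7
```

```bash
python3 -m jog '[{"x":0,"y":0,"z":-0.001,"ax":0,"ay":0,"az":0},{"x":0,"y":0,"z":0,"ax":0,"ay":0,"az":0},{"x":0,"y":0,"z":0,"ax":0,"ay":0,"az":0},{"x":0,"y":0,"z":0.0,"ax":0,"ay":0,"az":0},{"x":0,"y":0,"z":0,"ax":0,"ay":0,"az":0}]'
python3 -m jog '[{"x":0,"y":0,"z":0,"ax":0,"ay":0,"az":0},{"x":0,"y":0,"z":0,"ax":0,"ay":0,"az":0},{"x":0,"y":0,"z":0,"ax":0,"ay":0,"az":0},{"x":0,"y":0,"z":0.0,"ax":0,"ay":0,"az":0},{"x":0,"y":0,"z":0,"ax":0,"ay":0,"az":0}]' 0.9
python3 -m jog '[{"x":0,"y":0,"z":0,"ax":0,"ay":0,"az":0},{"x":0,"y":0,"z":0.02,"ax":0,"ay":0,"az":0},{"x":0,"y":0,"z":0.04,"ax":0,"ay":0,"az":0},{"x":0,"y":0,"z":0.04,"ax":0,"ay":0,"az":0},{"x":0,"y":0,"z":0.02,"ax":0,"ay":0,"az":0}]'
python3 m.py w8 spice_jar
python3 - <<'E'
from h import *
np.set_printoptions(precision=1,suppress=True)
p=imaging.read_camera("side");
for d in imaging.find_in(p,"spice_jar")[:4]: print(d)
pr=proj(p,rings([(43,11),(45,117)])+[653,-101,0]); print("expect",pr.min(0),pr.max(0))
E
```

```text
time_s: 23.15
eef_pos: [652.9, -100.4, 86.1]
eef_rot: [0.002, 1.0, -0.013, 0.002]
ft_force: [-0.0, -1.3, 1.8]
gripper_width: 43.8
time_s: 23.65
eef_pos: [652.9, -100.4, 85.9]
eef_rot: [0.001, 1.0, -0.013, 0.002]
ft_force: [-0.7, 0.4, 0.2]
gripper_width: 80.3
time_s: 24.15
eef_pos: [650.4, -100.1, 206.3]
eef_rot: [0.001, 1.0, -0.012, -0.001]
ft_force: [0.4, 0.3, 0.9]
gripper_width: 84.7
24.15 [ 650.4 -100.1  206.3] -1.4177923203742067 [ 0.6  0.6 -0.7  1.5  0.4  1.2 -0.2]
spice_jar 0.72 [115.8 348.5 148.9 389.6] [ 510.3 -198.9] [ -1.4 -58.1  55.5   3. ]
spice_jar 0.66 [286.2 190.  354.  275.4] [ 651.1 -101.9] [ 1.6  0.3 -1.6 -0.3]
spice_jar 0.55 [ 41.8 344.2  62.4 348.6] [ 433.8 -253.5] [-1.7 -4.8 77.2 96.6]
{'extent': [261.1, 283.6, 280.2, 322.0], 'conf': 0.95}
{'extent': [369.8, 242.5, 385.7, 280.4], 'conf': 0.81}
{'extent': [241.9, 330.5, 262.2, 374.5], 'conf': 0.8}
{'extent': [298.5, 286.2, 318.1, 326.5], 'conf': 0.64}
expect [368.3 243.5] [385.7 281.4]
```

The spice jar is seated: the side extent matches the expected one within 2 px. Next is the relish jar.

```bash
python3 -m jog '[{"x":-0.01,"y":-0.041,"z":0,"ax":0,"ay":0,"az":0},{"x":-0.01,"y":-0.041,"z":0,"ax":0,"ay":0,"az":0},{"x":-0.01,"y":-0.041,"z":0,"ax":0,"ay":0,"az":0},{"x":-0.01,"y":-0.041,"z":0,"ax":0,"ay":0,"az":0},{"x":-0.01,"y":-0.041,"z":0,"ax":0,"ay":0,"az":0}]' 1
python3 -m jog '[{"x":-0.008,"y":-0.035,"z":0,"ax":0,"ay":0,"az":0},{"x":0,"y":0,"z":0,"ax":0,"ay":0,"az":0},{"x":0,"y":0,"z":0,"ax":0,"ay":0,"az":0},{"x":0,"y":0,"z":0,"ax":0,"ay":0,"az":0},{"x":0,"y":0,"z":0,"ax":0,"ay":0,"az":0}]'
python3 c.py 83 w9; python3 m.py w9b relish_jar
python3 - <<'E'
from h import *
im=cv2.imread("pics/w9.png"); cv2.imwrite("pics/w9c.png",cv2.resize(im[120:360,180:500],(800,600)))
E
```

```text
time_s: 24.85
eef_pos: [596.1, -303.7, 196.4]
eef_rot: [-0.002, 1.0, -0.006, -0.006]
ft_force: [0.6, -0.4, 0.3]
gripper_width: 94.0
time_s: 25.35
eef_pos: [583.0, -345.0, 189.4]
eef_rot: [-0.004, 1.0, -0.01, -0.01]
ft_force: [0.4, -0.1, 0.9]
gripper_width: 93.7
tcp [ 583.1 -344.8  189.5] yaw -1.124529072456614
[ 291  200   88   61 1049] world of bbox centre at z: [ 592.7 -337.3   83. ] left/right at z [561.6 623.6]
[ 303  215   64   61 2763] world of bbox centre at z: [ 592.6 -348.3   83. ] left/right at z [569.8 615.3]
tcp axis px at z [[321.66292616 240.9414978 ]]
25.4 [ 583.1 -344.8  189.5] -1.124529072456614 [ 0.9  0.6 -0.7  1.4  0.4  1.2  0.2]
relish_jar 0.68 [281.2 174.2 385.3 283.9] [ 591.8 -345.3] [ 1.8 -0.7 -1.7  0.5]
```

View pics/w9c.png

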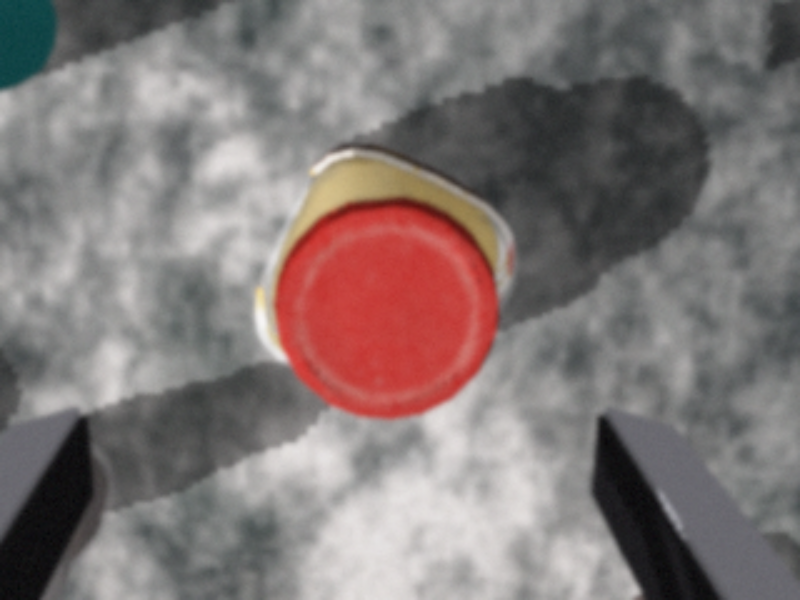

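The relish jar's lid is at (388,308) in the crop, and its body is turned about 22-27° clockwise. I'll fit the yaw with the mask.

```bash
cat > rel.py <<'E'
from h import *
from scipy.optimize import minimize
np.set_printoptions(precision=1,suppress=True)
def body(w,r,z):
    a=np.linspace(0,2*np.pi,40,endpoint=False); c=np.c_[np.cos(a),np.sin(a)]
    q=c*r+np.sign(c)*(w/2-r); return np.c_[q,0*a+z]
def model(v):
    a=np.radians(v[2]); R=np.array([[np.cos(a),-np.sin(a),0],[np.sin(a),np.cos(a),0],[0,0,1]])
    return np.vstack([body(72,19,2),body(72,19,55),rings([(65,72),(65,83)])])@R.T+[v[0],v[1],0]
def hull(p,v,sc=4):
    m=np.zeros((480*sc,640*sc),np.uint8); cv2.fillConvexPoly(m,cv2.convexHull((proj(p,model(v))*sc).astype(np.int32)),1); return m
if __name__=="__main__":
    s=manip.get_state(); print(s["eef_pos"],yaw(s["eef_rot"]))
    p=imaging.read_camera("wrist"); M=cv2.resize(imaging.cut_out(p,"relish_jar")[0]["pixels"].astype(np.uint8),None,fx=4,fy=4,interpolation=cv2.INTER_LINEAR)
    f=lambda v:(hull(p,v)!=M).sum()/M.sum()
    for y0 in(-35,-25,-15,-5,10,25,40):
        r=minimize(f,[592,-347,y0],method="Nelder-Mead",options=dict(initial_simplex=[[592,-347,y0],[595,-347,y0],[592,-344,y0],[592,-347,y0+6]],maxiter=80)); print(y0,r.x,round(r.fun,4))
E
python3 rel.py
```

```text
[ 583.2 -345.2  189.9] -1.1410686579282
-35 [ 591.9 -348.2  -26.5] 0.0364
-25 [ 591.8 -348.2  -26.4] 0.0367
-15 [ 591.8 -348.2  -26.7] 0.0369
-5 [ 591.7 -348.4  -26.4] 0.0366
10 [ 591.7 -348.3  -26.6] 0.0367
25 [ 591.8 -348.3   64.3] 0.0364
40 [ 591.7 -348.2   62.7] 0.0369
```

```bash
python3 -m jog '[{"x":0.004,"y":-0.001,"z":-0.01,"ax":-0.4,"ay":-1.1,"az":-6.4},{"x":0.003,"y":-0.001,"z":-0.02,"ax":0,"ay":0,"az":-6.4},{"x":0.002,"y":-0.001,"z":-0.02,"ax":0,"ay":0,"az":-6.4},{"x":0,"y":0,"z":-0.01,"ax":0,"ay":0,"az":-6.3},{"x":0,"y":0,"z":0,"ax":0,"ay":0,"az":0}]'
python3 -m jog '[{"x":0,"y":0,"z":0,"ax":0,"ay":0,"az":0},{"x":0,"y":0,"z":0,"ax":0,"ay":0,"az":0},{"x":0,"y":0,"z":0,"ax":0,"ay":0,"az":0},{"x":0,"y":0,"z":0,"ax":0,"ay":0,"az":0},{"x":0,"y":0,"z":0,"ax":0,"ay":0,"az":0}]'
python3 c.py 83 w10;python3 rel.py | head -3
```

```text
time_s: 26.1
eef_pos: [593.5, -347.8, 129.4]
eef_rot: [0.001, 0.971, -0.238, 0.002]
ft_force: [-0.4, 0.6, -0.4]
gripper_width: 93.9
time_s: 26.6
eef_pos: [594.5, -347.9, 132.2]
eef_rot: [0.001, 0.972, -0.233, 0.003]
ft_force: [-0.1, -0.1, 0.4]
gripper_width: 94.0
tcp [ 594.5 -347.9  132.1] yaw -26.949018822512112
[ 262  211  107  104 1978] world of bbox centre at z: [ 593.9 -345.6   83. ] left/right at z [566.4 621.4]
[ 276  231   78   74 4054] world of bbox centre at z: [ 592.3 -348.2   83. ] left/right at z [572.2 612.4]
tcp axis px at z [[318.24478019 265.9775615 ]]
[ 594.5 -347.9  132.1] -26.949018822512112
-35 [ 592.  -348.3  -26.8] 0.0431
-25 [ 592.6 -348.1  -27. ] 0.0421
```

```bash
python3 -m jog '[{"x":-0.002,"y":0,"z":-0.02,"ax":0.2,"ay":0.3,"az":0},{"x":0,"y":0,"z":-0.02,"ax":0,"ay":0,"az":0},{"x":0,"y":0,"z":-0.01,"ax":0,"ay":0,"az":0},{"x":0,"y":0,"z":0,"ax":0,"ay":0,"az":0},{"x":0,"y":0,"z":0,"ax":0,"ay":0,"az":0}]'
```

```text
time_s: 27.25
eef_pos: [591.7, -347.8, 78.5]
eef_rot: [-0.0, 0.972, -0.233, -0.001]
ft_force: [-1.7, -0.4, 0.0]
gripper_width: 93.8
```

```bash
python3 -m jog '[{"x":0,"y":0,"z":-0.012,"ax":0,"ay":0,"az":0},{"x":0,"y":0,"z":-0.01,"ax":0,"ay":0,"az":0},{"x":0,"y":0,"z":0,"ax":0,"ay":0,"az":0},{"x":0,"y":0,"z":0,"ax":0,"ay":0,"az":0},{"x":0,"y":0,"z":0,"ax":0,"ay":0,"az":0}]'
```

```text
time_s: 27.75
eef_pos: [592.3, -348.0, 55.8]
eef_rot: [0.0, 0.972, -0.233, -0.0]
ft_force: [0.2, 0.4, 0.3]
gripper_width: 93.7
```

```bash
python3 -m jog '[{"x":0,"y":0,"z":0.004,"ax":0,"ay":0,"az":0},{"x":0,"y":0,"z":0,"ax":0,"ay":0,"az":0},{"x":0,"y":0,"z":0,"ax":0,"ay":0,"az":0},{"x":0,"y":0,"z":0,"ax":0,"ay":0,"az":0},{"x":0,"y":0,"z":0,"ax":0,"ay":0,"az":0}]'
python3 -m jog '[{"x":0,"y":0,"z":0,"ax":0,"ay":0,"az":0},{"x":0,"y":0,"z":0,"ax":0,"ay":0,"az":0},{"x":0,"y":0,"z":0,"ax":0,"ay":0,"az":0},{"x":0,"y":0,"z":0,"ax":0,"ay":0,"az":0},{"x":0,"y":0,"z":0,"ax":0,"ay":0,"az":0}]' 0
python3 -m jog '[{"x":0,"y":0,"z":0,"ax":0,"ay":0,"az":0},{"x":0,"y":0,"z":0,"ax":0,"ay":0,"az":0},{"x":0,"y":0,"z":0,"ax":0,"ay":0,"az":0},{"x":0,"y":0,"z":0.01,"ax":0,"ay":0,"az":0},{"x":0,"y":0,"z":0.03,"ax":0,"ay":0,"az":0}]'
```

```text
time_s: 28.25
eef_pos: [592.8, -348.3, 61.4]
eef_rot: [0.0, 0.972, -0.233, 0.001]
ft_force: [-0.1, -0.1, -0.2]
gripper_width: 94.0
time_s: 28.75
eef_pos: [592.9, -348.3, 61.3]
eef_rot: [0.0, 0.972, -0.233, 0.001]
ft_force: [0.3, -1.2, 0.2]
gripper_width: 64.4
time_s: 29.25
eef_pos: [590.4, -347.2, 98.5]
eef_rot: [-0.001, 0.972, -0.233, -0.003]
ft_force: [0.4, 0.2, -4.0]
gripper_width: 64.9
```

```bash
python3 -m jog '[{"x":0,"y":0.01,"z":0.035,"ax":0,"ay":0,"az":2},{"x":0,"y":0.02,"z":0.035,"ax":0,"ay":0,"az":4},{"x":0,"y":0.03,"z":0.03,"ax":0,"ay":0,"az":4},{"x":0.005,"y":0.038,"z":0.01,"ax":0,"ay":0,"az":4},{"x":0.005,"y":0.038,"z":0,"ax":0,"ay":0,"az":4}]'
python3 -m jog '[{"x":0.005,"y":0.038,"z":0,"ax":0,"ay":0,"az":4},{"x":0.005,"y":0.038,"z":0,"ax":0,"ay":0,"az":4},{"x":0.005,"y":0.038,"z":0,"ax":0,"ay":0,"az":4},{"x":0.005,"y":0.038,"z":0,"ax":0,"ay":0,"az":4},{"x":0.005,"y":0.025,"z":0,"ax":0,"ay":0,"az":2}]'
python3 -m jog '[{"x":0,"y":0.01,"z":0,"ax":0,"ay":0,"az":0},{"x":0,"y":0,"z":0,"ax":0,"ay":0,"az":0},{"x":0,"y":0,"z":0,"ax":0,"ay":0,"az":0},{"x":0,"y":0,"z":0,"ax":0,"ay":0,"az":0},{"x":0,"y":0,"z":0,"ax":0,"ay":0,"az":0}]'
python3 -c "
from h import *
s=manip.get_state();print(s['eef_pos'],yaw(s['eef_rot']),s['ft_force'])"
```

```text
time_s: 29.75
eef_pos: [598.9, -211.2, 216.7]
eef_rot: [0.002, 0.997, -0.076, -0.002]
ft_force: [1.2, 1.0, -4.2]
gripper_width: 64.5
time_s: 30.25
eef_pos: [621.8, -17.0, 215.2]
eef_rot: [0.001, 0.996, 0.094, -0.003]
ft_force: [-0.3, -0.3, -3.2]
gripper_width: 64.4
time_s: 30.75
eef_pos: [620.1, -2.2, 213.4]
eef_rot: [0.001, 0.995, 0.098, -0.004]
ft_force: [0.9, -0.6, -2.9]
gripper_width: 64.7
[620.0684852   -2.24548992 213.4047482 ] 11.216547251536241 [ 0.90870613 -0.59456937 -2.9170504 ]
```

```bash
python3 -m jog '[{"x":0.0155,"y":0.0015,"z":-0.005,"ax":0.2,"ay":-0.4,"az":-1.7},{"x":0,"y":0,"z":-0.025,"ax":0,"ay":0,"az":0},{"x":0,"y":0,"z":-0.035,"ax":0,"ay":0,"az":0},{"x":0,"y":0,"z":-0.025,"ax":0,"ay":0,"az":0},{"x":0,"y":0,"z":-0.01,"ax":0,"ay":0,"az":0}]'
python3 -m jog '[{"x":0,"y":0,"z":0,"ax":0,"ay":0,"az":0},{"x":0,"y":0,"z":0,"ax":0,"ay":0,"az":0},{"x":0,"y":0,"z":0,"ax":0,"ay":0,"az":0},{"x":0,"y":0,"z":0,"ax":0,"ay":0,"az":0},{"x":0,"y":0,"z":0,"ax":0,"ay":0,"az":0}]'
python3 -c "
from h import *
s=manip.get_state();print(s['eef_pos'],yaw(s['eef_rot']),s['ft_force'])"
```

```text
time_s: 31.25
eef_pos: [637.3, -7.2, 112.0]
eef_rot: [0.001, 0.997, 0.078, 0.002]
ft_force: [-0.4, -0.4, -3.4]
gripper_width: 64.2
time_s: 31.75
eef_pos: [638.6, -8.8, 114.9]
eef_rot: [0.001, 0.997, 0.076, 0.003]
ft_force: [0.2, 0.3, -3.5]
gripper_width: 64.8
[638.64316683  -8.76814098 114.91150853] 8.73762506114868 [ 0.17303684  0.31351917 -3.51646875]
```

```bash
python3 -m jog '[{"x":-0.003,"y":0.008,"z":-0.004,"ax":0.1,"ay":0.3,"az":0.8},{"x":0,"y":0,"z":0,"ax":0,"ay":0,"az":0},{"x":0,"y":0,"z":0,"ax":0,"ay":0,"az":0},{"x":0,"y":0,"z":0,"ax":0,"ay":0,"az":0},{"x":0,"y":0,"z":0,"ax":0,"ay":0,"az":0}]'
python3 - <<'E'
from h import *
from rel import body
s=manip.get_state(); e=s["eef_pos"]; yw=yaw(s["eef_rot"]); print(e,yw)
def tf(q,x,y,z,a):
    a=np.radians(a); return q@np.array([[np.cos(a),np.sin(a),0],[-np.sin(a),np.cos(a),0],[0,0,1]])+[x,y,z]
ims=[]
for n in("wrist","side"):
    p=imaging.read_camera(n); im=p["img"].copy(); k=4
    im=cv2.resize(im,None,fx=k,fy=k,interpolation=cv2.INTER_CUBIC)
    for pts,col in ((tf(body(72,19,0),e[0],e[1],e[2]-61.3,yw),(0,255,0)),(tf(body(72,19,55),e[0],e[1],e[2]-61.3,yw),(0,255,0)),(tf(body(96,8,35),635.5,-0.8,0,9.5),(255,0,255))):
        cv2.polylines(im,[(proj(p,pts)*k).astype(int)],True,col,1)
    u=(proj(p,[[635.5,-.8,45]])[0]*k).astype(int); w,h=(480,440) if n=="wrist" else (200,220)
    x0=u[0]-w//2; y0=u[1]-h//2; ims.append(cv2.resize(im[max(y0,0):y0+h,max(x0,0):x0+w],(400,500)))
save("chk4",np.hstack(ims))
E
```

```text
time_s: 32.25
eef_pos: [635.7, 0.5, 111.5]
eef_rot: [-0.0, 0.996, 0.084, 0.001]
ft_force: [-0.4, 0.3, -3.4]
gripper_width: 64.4
[635.7   0.5 111.5] 9.65634777587
```

View pics/chk4.png

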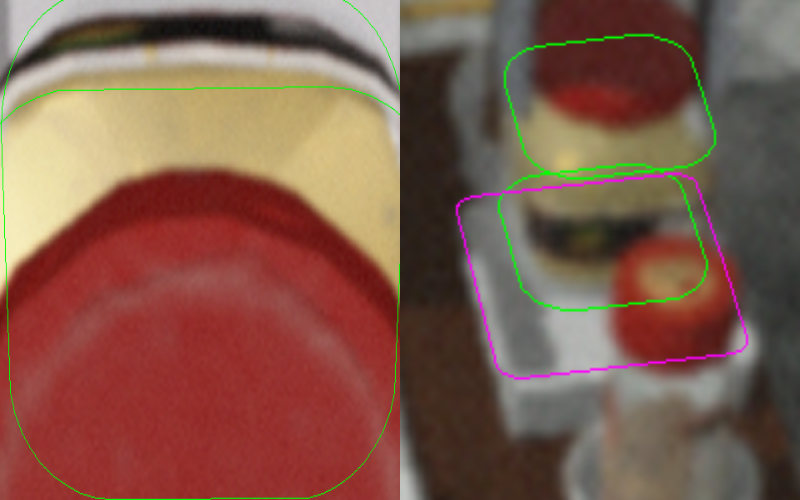

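Run:
```python
from h import *
from rel import *
s=manip.get_state(); e=s["eef_pos"]; dz=e[2]-61.3
for n in("wrist","side"):
    p=imaging.read_camera(n); c=imaging.cut_out(p,"relish_jar")
    for d in c[:2]:
        print(n,d["conf"],d["extent"],d["pixels"].sum())
    q=proj(p,model([e[0],e[1],9.6])+[0,0,dz]); print(" expect",q.min(0),q.max(0))
    # base only expected, and row profile at column of axis
    m=c[0]["pixels"]
    for dx in (-25,-10,0,10,25):
        b=proj(p,model([e[0],e[1],9.6])[:40]+[0,0,dz]); u=int(b[:,0].mean()+dx*(1 if n=="wrist" else .3)); r=np.flatnonzero(m[:,u]); print("  col",u,r.min() if len(r) else 0,r.max() if len(r) else 0, "base rows",b[:,1].min(),b[:,1].max())
    D=imaging.find_in(p,"dish_square"); print([ (d["conf"],d["extent"]) for d in D[:2]]); t=proj(p,tray_pts([635.5,-.8,np.radians(9.5)])["dish_square"]); print(" dish exp",t.min(0),t.max(0))
    im=p["img"]; u=proj(p,[[635.5,-.8,40]])[0].astype(int)
    if n=="wrist": save("chk5",cv2.resize(im[60:360,180:480],(600,600)))
```

```text
wrist 0.75 [240.9, 199.5, 393.9, 386.3] 24375
wrist 0.67 [270.9, 376.4, 365.8, 399.1] 719
 expect [241.6 202.7] [397.2 390.3]
  col 293 203 383 base rows 202.68892584446957 316.1647838250723
  col 308 203 387 base rows 202.68892584446957 316.1647838250723
  col 318 202 387 base rows 202.68892584446957 316.1647838250723
  col 328 203 387 base rows 202.68892584446957 316.1647838250723
  col 343 203 383 base rows 202.68892584446957 316.1647838250723
[(0.6, [240.7, 172.4, 401.0, 263.1])]
 dish exp [239.6 180.1] [396.2 322.5]
side 0.56 [358.1, 214.9, 383.0, 252.1] 677
 expect [355.9 215.8] [382.9 251.8]
  col 361 220 250 base rows 235.90598957215397 251.84145033244064
  col 365 217 251 base rows 235.90598957215397 251.84145033244064
  col 368 217 250 base rows 235.90598957215397 251.84145033244064
  col 371 217 245 base rows 235.90598957215397 251.84145033244064
  col 376 218 243 base rows 235.90598957215397 251.84145033244064
[(0.58, [348.8, 240.9, 370.0, 266.3])]
 dish exp [350.1 237.2] [387.5 260.1]
```

View pics/chk5.png

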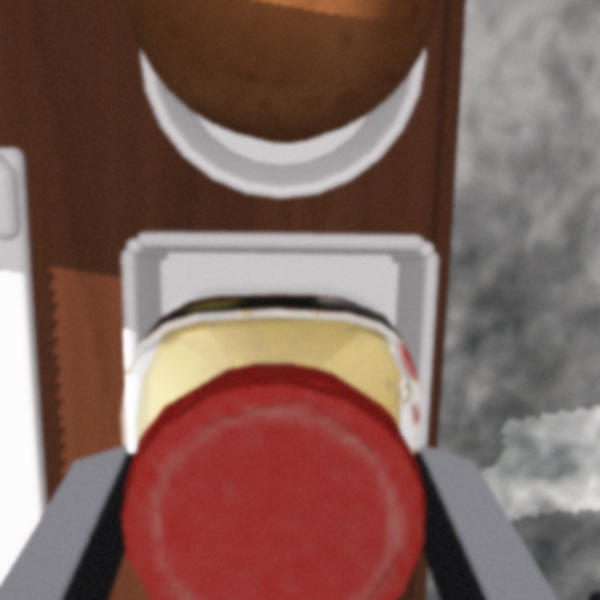

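The jar's base lies where expected (row 203), and the jar is square with the dish. The dish edges at columns 121 and 439 put its centre about 1 mm further in +x, so I'll shift by that and lower.

```bash
python3 -m jog '[{"x":0.001,"y":0,"z":-0.01,"ax":0,"ay":0,"az":0},{"x":0,"y":0,"z":-0.008,"ax":0,"ay":0,"az":0},{"x":0,"y":0,"z":0,"ax":0,"ay":0,"az":0},{"x":0,"y":0,"z":0,"ax":0,"ay":0,"az":0},{"x":0,"y":0,"z":0,"ax":0,"ay":0,"az":0}]'
```

```text
time_s: 33.15
eef_pos: [636.4, 0.4, 91.1]
eef_rot: [-0.0, 0.996, 0.084, 0.0]
ft_force: [-0.4, 0.7, -3.7]
gripper_width: 64.1
```

```bash
python3 -m jog '[{"x":0,"y":0,"z":-0.012,"ax":0,"ay":0,"az":0},{"x":0,"y":0,"z":0,"ax":0,"ay":0,"az":0},{"x":0,"y":0,"z":0,"ax":0,"ay":0,"az":0},{"x":0,"y":0,"z":0,"ax":0,"ay":0,"az":0},{"x":0,"y":0,"z":0,"ax":0,"ay":0,"az":0}]'
```

```text
time_s: 33.65
eef_pos: [636.5, 0.4, 78.3]
eef_rot: [-0.0, 0.996, 0.084, 0.001]
ft_force: [0.4, -0.2, -3.7]
gripper_width: 64.9
```

```bash
python3 -m jog '[{"x":0,"y":0,"z":-0.004,"ax":0,"ay":0,"az":0},{"x":0,"y":0,"z":0,"ax":0,"ay":0,"az":0},{"x":0,"y":0,"z":-0.001,"ax":0,"ay":0,"az":0},{"x":0,"y":0,"z":0,"ax":0,"ay":0,"az":0},{"x":0,"y":0,"z":0,"ax":0,"ay":0,"az":0}]'
python3 -m jog '[{"x":0,"y":0,"z":-0.001,"ax":0,"ay":0,"az":0},{"x":0,"y":0,"z":0,"ax":0,"ay":0,"az":0},{"x":0,"y":0,"z":0,"ax":0,"ay":0,"az":0},{"x":0,"y":0,"z":0,"ax":0,"ay":0,"az":0},{"x":0,"y":0,"z":0,"ax":0,"ay":0,"az":0}]'
```

```text
time_s: 34.15
eef_pos: [636.7, 0.4, 73.2]
eef_rot: [-0.0, 0.996, 0.084, 0.001]
ft_force: [-1.3, -0.1, -3.0]
gripper_width: 64.9
time_s: 34.65
eef_pos: [636.9, 0.5, 72.3]
eef_rot: [-0.0, 0.996, 0.084, 0.001]
ft_force: [-0.8, -0.0, -2.4]
gripper_width: 64.2
```

```bash
python3 -m jog '[{"x":0,"y":0,"z":-0.001,"ax":0,"ay":0,"az":0},{"x":0,"y":0,"z":0,"ax":0,"ay":0,"az":0},{"x":0,"y":0,"z":0,"ax":0,"ay":0,"az":0},{"x":0,"y":0,"z":0,"ax":0,"ay":0,"az":0},{"x":0,"y":0,"z":0,"ax":0,"ay":0,"az":0}]'
python3 -m jog '[{"x":0,"y":0,"z":-0.001,"ax":0,"ay":0,"az":0},{"x":0,"y":0,"z":0,"ax":0,"ay":0,"az":0},{"x":0,"y":0,"z":0,"ax":0,"ay":0,"az":0},{"x":0,"y":0,"z":0,"ax":0,"ay":0,"az":0},{"x":0,"y":0,"z":0,"ax":0,"ay":0,"az":0}]'
```

```text
time_s: 35.15
eef_pos: [637.1, 0.4, 72.3]
eef_rot: [0.0, 0.996, 0.084, 0.001]
ft_force: [-0.5, -0.5, -0.4]
gripper_width: 64.1
time_s: 35.65
eef_pos: [637.3, 0.5, 72.3]
eef_rot: [0.0, 0.996, 0.084, 0.001]
ft_force: [-0.1, -0.2, 0.5]
gripper_width: 64.6
```

Seated at 72.3 as predicted, with the weight taken. Releasing, then measuring the spoon.

```bash
python3 -m jog '[{"x":0,"y":0,"z":0,"ax":0,"ay":0,"az":0},{"x":0,"y":0,"z":0,"ax":0,"ay":0,"az":0},{"x":0,"y":0,"z":0,"ax":0,"ay":0,"az":0},{"x":0,"y":0,"z":0,"ax":0,"ay":0,"az":0},{"x":0,"y":0,"z":0,"ax":0,"ay":0,"az":0}]' 0.95
python3 -m jog '[{"x":0,"y":0,"z":0.01,"ax":0,"ay":0,"az":0},{"x":0,"y":0,"z":0.03,"ax":0,"ay":0,"az":0},{"x":0,"y":0,"z":0.04,"ax":0,"ay":0,"az":0},{"x":0,"y":0,"z":0.045,"ax":0,"ay":0,"az":0},{"x":0,"y":0,"z":0.045,"ax":0,"ay":0,"az":0}]'
cat > sp.py <<'E'
import sys; from h import *
np.set_printoptions(precision=1,suppress=True)
for n in sys.argv[1:]:
    p=imaging.read_camera(n); D=imaging.cut_out(p,"teaspoon")
    if not D: print(n,"none"); continue
    m=D[0]["pixels"]; q=np.argwhere(m)[:,::-1].astype(float); w=ray(p,q,5)[:,:2]; c=w.mean(0); U=np.linalg.svd(w-c,full_matrices=False)[2][0]
    t=(w-c)@U; a,b=t.min(),t.max()
    nrm=np.array([-U[1],U[0]]); o=(w-c)@nrm
    wd=[np.ptp(o[(t>a+i*(b-a)/6)&(t<a+(i+1)*(b-a)/6)]) for i in range(6)]
    if wd[0]+wd[1]>wd[4]+wd[5]: U=-U; t=-t; a,b=-b,-a
    hm=np.abs(t-(a+b)/2)<15; off=np.median(o[hm])
    print(n,D[0]["conf"],"len",b-a,"centre",c+U*(a+b)/2+nrm*off,"yaw to bowl",np.degrees(np.arctan2(U[1],U[0])),"widths",np.array(wd))
E
python3 sp.py top side
```

```text
time_s: 36.15
eef_pos: [637.8, 0.6, 72.5]
eef_rot: [0.0, 0.996, 0.084, 0.002]
ft_force: [-0.8, -0.5, -0.2]
gripper_width: 89.0
time_s: 36.65
eef_pos: [633.9, 0.9, 244.9]
eef_rot: [-0.001, 0.996, 0.085, -0.003]
ft_force: [0.7, -0.7, -0.6]
gripper_width: 89.5
top 0.61 len 84.51327709647899 centre [604.5  75.7] yaw to bowl 134.1905934597829 widths [41.9 39.9 14.1 11.8 64.8 53.2]
side 0.5 len 139.11263457874028 centre [571.9 340.7] yaw to bowl 121.47800963645618 widths [22.9 22.4  0.   6.8 10.1 13. ]
```

```bash
python3 -m jog '[{"x":-0.009,"y":0.042,"z":0,"ax":0,"ay":0,"az":0},{"x":-0.009,"y":0.042,"z":0,"ax":0,"ay":0,"az":4},{"x":-0.009,"y":0.042,"z":0,"ax":0,"ay":0,"az":4},{"x":-0.009,"y":0.042,"z":0,"ax":0,"ay":0,"az":4},{"x":-0.009,"y":0.042,"z":-0.015,"ax":0,"ay":0,"az":4}]' 0.6
python3 -m jog '[{"x":-0.009,"y":0.042,"z":-0.025,"ax":0,"ay":0,"az":4},{"x":-0.006,"y":0.036,"z":-0.03,"ax":0,"ay":0,"az":2},{"x":-0.002,"y":0.03,"z":-0.03,"ax":0,"ay":0,"az":0},{"x":0,"y":0,"z":0,"ax":0,"ay":0,"az":0},{"x":0,"y":0,"z":0,"ax":0,"ay":0,"az":0}]'
python3 sp.py wrist side; python3 -c "
from h import *
s=manip.get_state();print(s['eef_pos'],yaw(s['eef_rot']),s['eef_rot'])"
```

```text
time_s: 37.35
eef_pos: [587.3, 208.8, 225.0]
eef_rot: [0.001, 0.975, 0.221, -0.004]
ft_force: [1.0, 0.1, 0.0]
gripper_width: 57.0
time_s: 37.85
eef_pos: [562.4, 324.9, 131.1]
eef_rot: [0.001, 0.96, 0.28, -0.009]
ft_force: [0.4, -1.2, 0.6]
gripper_width: 56.3
wrist none
side 0.56 len 136.17603420035712 centre [568.3 344.8] yaw to bowl 120.87619130600747 widths [28.8 32.1 13.   7.   9.7  9.9]
[563.95405137 323.70199669 132.83767046] 32.307415459568915 [ 0.00126958  0.96049267  0.27820068 -0.00752347]
```

```bash
cat > bl.py <<'E'
from h import *
np.set_printoptions(precision=1,suppress=True)
p=imaging.read_camera("wrist"); s=manip.get_state(); print(s["eef_pos"],yaw(s["eef_rot"]))
print([(d["conf"],d["extent"]) for d in imaging.find_in(p,"teaspoon")])
im=p["img"].astype(int); hsv=cv2.cvtColor(p["img"],cv2.COLOR_RGB2HSV)
m=((hsv[...,0]>90)&(hsv[...,0]<115)&(hsv[...,1]>50)&(hsv[...,2]>90)).astype(np.uint8)
n,l,st,c=cv2.connectedComponentsWithStats(m)
for i in range(1,n):
    if st[i,4]>120:
        q=np.argwhere(l==i)[:,::-1].astype(float); w=ray(p,q,9)[:,:2]; cc=w.mean(0); U=np.linalg.svd(w-cc,full_matrices=False)[2][0]; t=(w-cc)@U
        print(st[i],"c",cc,"ang",np.degrees(np.arctan2(U[1],U[0])),"ends",cc+U*t.min(),cc+U*t.max(),"w",np.ptp((w-cc)@[-U[1],U[0]]))
e=s["eef_pos"]; print("tcp axis at z9",proj(p,[[e[0],e[1],9]]))
save("bl",p["img"])
E
python3 bl.py
```

```text
[564.1 323.7 133. ] 32.297050810407335
[(0.66, [319.4, 129.8, 355.0, 306.1])]
[329 241  13  65 656] c [590.2 303.6] ang -58.18997873230996 ends [576.3 326.1] [603.9 281.5] w 9.549561248079268
tcp axis at z9 [[320.7 235.1]]
```

```bash
python3 -m jog '[{"x":0.002,"y":0.008,"z":-0.02,"ax":0.4,"ay":-0.8,"az":-0.3},{"x":0.001,"y":0.008,"z":-0.03,"ax":0,"ay":0,"az":0},{"x":0,"y":0,"z":-0.03,"ax":0,"ay":0,"az":0},{"x":0,"y":0,"z":-0.015,"ax":0,"ay":0,"az":0},{"x":0,"y":0,"z":0,"ax":0,"ay":0,"az":0}]'
python3 -m jog '[{"x":0,"y":0,"z":0,"ax":0,"ay":0,"az":0},{"x":0,"y":0,"z":0,"ax":0,"ay":0,"az":0},{"x":0,"y":0,"z":0,"ax":0,"ay":0,"az":0},{"x":0,"y":0,"z":0,"ax":0,"ay":0,"az":0},{"x":0,"y":0,"z":0,"ax":0,"ay":0,"az":0}]'
python3 bl.py; python3 sp.py side
```

```text
time_s: 38.65
eef_pos: [571.0, 337.4, 39.1]
eef_rot: [0.0, 0.962, 0.273, 0.004]
ft_force: [-0.2, 0.5, 1.0]
gripper_width: 56.4
time_s: 39.15
eef_pos: [573.3, 337.9, 44.2]
eef_rot: [-0.001, 0.962, 0.272, 0.007]
ft_force: [-0.5, 0.1, -1.1]
gripper_width: 56.2
[573.3 337.9  44.1] 31.54441606993841
[]
[ 303  296   19   80 1118] c [590.  304.1] ang -58.071163763297356 ends [576.3 326.1] [603.2 283. ] w 10.571452244372825
tcp axis at z9 [[317.6 276.3]]Traceback (most recent call last):
  File "sp.py", line 9, in <module>
    wd=[np.ptp(o[(t>a+i*(b-a)/6)&(t<a+(i+1)*(b-a)/6)]) for i in range(6)]
        ~~~~~~^^^^^^^^^^^^^^^^^^^^^^^^^^^^^^^^^^^^^^^^
    return _methods._ptp(a, axis=axis, out=out, **kwargs)
           ~~~~~~~~~~~~~^^^^^^^^^^^^^^^^^^^^^^^^^^^^^^^^^
    umr_maximum(a, axis, None, out, keepdims),
    ~~~~~~~~~~~^^^^^^^^^^^^^^^^^^^^^^^^^^^^^^
ValueError: zero-size array to reduction operation maximum which has no identity
```

```bash
python3 -m jog '[{"x":-0.006,"y":0.0025,"z":-0.01,"ax":-0.3,"ay":0.7,"az":0},{"x":0,"y":0,"z":-0.015,"ax":0,"ay":0,"az":0},{"x":0,"y":0,"z":0,"ax":0,"ay":0,"az":0},{"x":0,"y":0,"z":0,"ax":0,"ay":0,"az":0},{"x":0,"y":0,"z":0,"ax":0,"ay":0,"az":0}]'
```

```text
time_s: 39.85
eef_pos: [565.6, 340.4, 15.0]
eef_rot: [0.001, 0.962, 0.272, -0.002]
ft_force: [-0.1, -0.6, -0.2]
gripper_width: 56.6
```

```bash
python3 -m jog '[{"x":0.001,"y":0,"z":-0.007,"ax":0,"ay":-0.2,"az":0},{"x":0,"y":0,"z":0,"ax":0,"ay":0,"az":0},{"x":0,"y":0,"z":-0.003,"ax":0,"ay":0,"az":0},{"x":0,"y":0,"z":0,"ax":0,"ay":0,"az":0},{"x":0,"y":0,"z":0,"ax":0,"ay":0,"az":0}]'
```

```text
time_s: 40.35
eef_pos: [567.2, 340.4, 4.7]
eef_rot: [0.001, 0.962, 0.272, 0.001]
ft_force: [-0.0, -0.4, 0.1]
gripper_width: 56.6
```

```bash
python3 -m jog '[{"x":0,"y":0,"z":-0.0015,"ax":0,"ay":0,"az":0},{"x":0,"y":0,"z":0,"ax":0,"ay":0,"az":0},{"x":0,"y":0,"z":0,"ax":0,"ay":0,"az":0},{"x":0,"y":0,"z":0,"ax":0,"ay":0,"az":0},{"x":0,"y":0,"z":0,"ax":0,"ay":0,"az":0}]' 0
python3 -m jog '[{"x":0,"y":0,"z":0,"ax":0,"ay":0,"az":0},{"x":0,"y":0,"z":0,"ax":0,"ay":0,"az":0},{"x":0,"y":0,"z":0,"ax":0,"ay":0,"az":0},{"x":0,"y":0,"z":0,"ax":0,"ay":0,"az":0},{"x":0,"y":0,"z":0,"ax":0,"ay":0,"az":0}]'
```

```text
time_s: 40.85
eef_pos: [567.3, 340.5, 3.4]
eef_rot: [0.001, 0.962, 0.272, 0.001]
ft_force: [-0.0, -0.3, -0.1]
gripper_width: 20.8
time_s: 41.35
eef_pos: [567.4, 340.5, 3.5]
eef_rot: [0.001, 0.962, 0.272, 0.001]
ft_force: [0.5, 0.2, -0.5]
gripper_width: 20.0
```

Gripped at 20.0 mm as described. Lifting and carrying to the rest.

```bash
python3 -m jog '[{"x":0,"y":0,"z":0.02,"ax":0,"ay":0,"az":0},{"x":0,"y":0,"z":0.03,"ax":0,"ay":0,"az":0},{"x":0,"y":-0.015,"z":0.035,"ax":0,"ay":0,"az":0},{"x":-0.004,"y":-0.03,"z":0.03,"ax":0,"ay":0,"az":-3},{"x":-0.004,"y":-0.038,"z":0.015,"ax":0,"ay":0,"az":-3}]'
python3 -m jog '[{"x":-0.005,"y":-0.04,"z":0,"ax":0,"ay":0,"az":-3},{"x":-0.005,"y":-0.04,"z":0,"ax":0,"ay":0,"az":-3},{"x":-0.005,"y":-0.04,"z":0,"ax":0,"ay":0,"az":-3},{"x":-0.005,"y":-0.04,"z":0,"ax":0,"ay":0,"az":-3},{"x":-0.005,"y":-0.04,"z":0,"ax":0,"ay":0,"az":-3}]'
python3 -m jog '[{"x":-0.003,"y":-0.03,"z":0,"ax":0,"ay":0,"az":-1},{"x":-0.002,"y":-0.015,"z":0,"ax":0,"ay":0,"az":0},{"x":0,"y":0,"z":0,"ax":0,"ay":0,"az":0},{"x":0,"y":0,"z":0,"ax":0,"ay":0,"az":0},{"x":0,"y":0,"z":0,"ax":0,"ay":0,"az":0}]'
python3 bl.py
```

```text
time_s: 41.85
eef_pos: [555.8, 260.8, 141.2]
eef_rot: [-0.001, 0.975, 0.224, -0.0]
ft_force: [1.0, -0.5, -0.6]
gripper_width: 20.4
time_s: 42.35
eef_pos: [530.2, 56.0, 151.4]
eef_rot: [0.0, 0.996, 0.091, 0.005]
ft_force: [2.3, 0.2, -0.2]
gripper_width: 20.1
time_s: 42.85
eef_pos: [524.9, 5.1, 157.0]
eef_rot: [0.003, 0.997, 0.078, 0.007]
ft_force: [-0.1, 0.7, 0.1]
gripper_width: 20.4
[524.9   5.4 157. ] 9.023712147937518
[(0.75, [285.8, 166.2, 349.3, 401.8]), (0.21, [419.9, 341.1, 513.5, 458.7])]
[308 343  20  59 162] c [ 553.9 -135.7] ang -83.22131104965061 ends [549.5 -99.2] [ 556.8 -160.1] w 17.571112089557175
[  70  438   63   42 1908] c [ 353.3 -268.2] ang 47.63744745771984 ends [ 319.9 -304.8] [ 378.9 -240.1] w 52.92698794334819
tcp axis at z9 [[315.9 224.9]]
```

```bash
python3 -m jog '[{"x":0,"y":-0.012,"z":-0.02,"ax":0.3,"ay":0.8,"az":0.4},{"x":0,"y":-0.012,"z":-0.03,"ax":0,"ay":0,"az":0},{"x":0,"y":0,"z":-0.03,"ax":0,"ay":0,"az":0},{"x":0,"y":0,"z":0,"ax":0,"ay":0,"az":0},{"x":0,"y":0,"z":0,"ax":0,"ay":0,"az":0}]'
python3 -m jog '[{"x":0,"y":0,"z":0,"ax":0,"ay":0,"az":0},{"x":0,"y":0,"z":0,"ax":0,"ay":0,"az":0},{"x":0,"y":0,"z":0,"ax":0,"ay":0,"az":0},{"x":0,"y":0,"z":0,"ax":0,"ay":0,"az":0},{"x":0,"y":0,"z":0,"ax":0,"ay":0,"az":0}]'
python3 - <<'E'
from h import *
np.set_printoptions(precision=1,suppress=True)
s=manip.get_state(); e=s["eef_pos"]; print(e,yaw(s["eef_rot"]))
p=imaging.read_camera("wrist"); save("rest",p["img"])
im=cv2.resize(p["img"],None,fx=1,fy=1)
T=tray_pts([636.3,0.3,np.radians(9.5)])["spoon_rest"]; pr=proj(p,T); print("rest exp",pr.min(0),pr.max(0)); print([(d["conf"],d["extent"]) for d in imaging.find_in(p,"spoon_rest")[:2]])
# spoon outline expected, z offset
a=np.radians(yaw(s["eef_rot"])+90); U=np.array([np.cos(a),np.sin(a)]); N=np.array([-U[1],U[0]]); z=e[2]-3.5
sp=lambda x,y,h:np.r_[e[:2]+U*x+N*y,z+h]
print("tip,end exp",proj(p,[sp(69,0,3),sp(-69,0,3),sp(45,13.5,5),sp(45,-13.5,5)])); print([(d["conf"],d["extent"]) for d in imaging.find_in(p,"teaspoon")[:2]])
c=im.copy()
tr=lambda q:[(636.3+np.cos(.1658)*x-np.sin(.1658)*y,.3+np.sin(.1658)*x+np.cos(.1658)*y,zz) for x,y,zz in q]
box=lambda hx,hy,zz:tr([(-112-hx,-hy,zz),(-112+hx,-hy,zz),(-112+hx,hy,zz),(-112-hx,hy,zz)])
for q,col in((box(27,85,13),(255,0,255)),(box(18,76,13),(0,0,255)),([sp(69,0,3),sp(45,13.5,5),sp(0,5,10),sp(-69,5,3),sp(-69,-5,3),sp(0,-5,10),sp(45,-13.5,5)],(0,255,0))):
    cv2.polylines(c,[proj(p,q).astype(int)],True,col,1)
ss=imaging.read_camera("side")["img"][180:310,280:420]
save("rest",np.hstack([cv2.resize(c[100:420,170:450],(500,571)),cv2.resize(ss,(300,279)) if 0 else cv2.resize(ss,(300,571))]))
E
```

```text
time_s: 43.45
eef_pos: [526.0, -14.5, 76.0]
eef_rot: [-0.001, 0.996, 0.086, 0.001]
ft_force: [-0.7, 0.2, -0.9]
gripper_width: 20.1
time_s: 43.95
eef_pos: [528.2, -13.3, 80.4]
eef_rot: [-0.001, 0.996, 0.087, 0.004]
ft_force: [0.2, -0.2, 0.3]
gripper_width: 20.0
[528.2 -13.3  80.4] 9.948471209288659
rest exp [264.4 123. ] [362.5 389.7]
[(0.86, [265.6, 141.6, 359.6, 397.0])]
tip,end exp [[319.3 151.3]
 [319.  423.7]
 [288.1 208.1]
 [350.5 207.9]]
[]
```

View pics/rest.png

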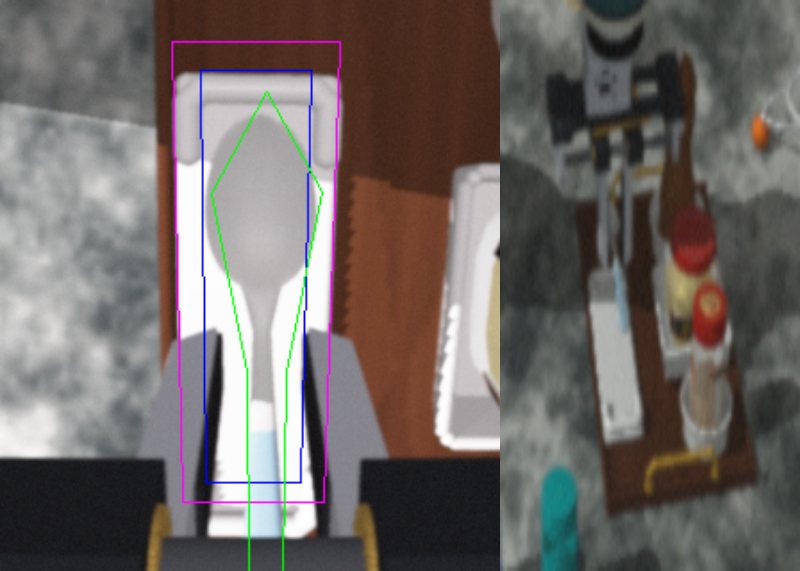

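The crop shows the rest's far lip outer edge at row 72, where I had predicted 42, so the rest sits about 8-10 mm further along -y than the row's middle. The spoon's tip is at row 115, predicted 92, so it is gripped about 4 mm off centre. Next I'll check the rest's ends in the early unobstructed pictures.

Run:
```python
from h import *
a=np.radians(9.5)
for n in("top","side"):
    p=imaging.read_camera(n); im=cv2.imread(f"pics/{n}0.png",0).astype(np.float32)
    for off in (-112-21,-112,-112+21):
        ys=np.arange(-110,111,4.); X=np.array([[636.3+np.cos(a)*off-np.sin(a)*y,.3+np.sin(a)*off+np.cos(a)*y,22] for y in ys])
        q=proj(p,X).astype(np.float32); v=cv2.remap(im,q[:,0].reshape(1,-1),q[:,1].reshape(1,-1),cv2.INTER_LINEAR)[0]
        print(n,off,[(int(y),int(b)) for y,b in zip(ys,v) if abs(y)>60])
```

```text
top -133 [(-110, 41), (-106, 43), (-102, 42), (-98, 29), (-94, 173), (-90, 217), (-86, 204), (-82, 187), (-78, 188), (-74, 199), (-70, 172), (-66, 180), (-62, 204), (62, 123), (66, 122), (70, 113), (74, 58), (78, 30), (82, 31), (86, 32), (90, 32), (94, 31), (98, 32), (102, 32), (106, 32), (110, 33)]
top -112 [(-110, 45), (-106, 44), (-102, 41), (-98, 48), (-94, 182), (-90, 171), (-86, 176), (-82, 199), (-78, 197), (-74, 196), (-70, 196), (-66, 197), (-62, 197), (62, 122), (66, 110), (70, 112), (74, 48), (78, 31), (82, 33), (86, 33), (90, 34), (94, 34), (98, 34), (102, 34), (106, 34), (110, 34)]
top -91 [(-110, 42), (-106, 42), (-102, 41), (-98, 53), (-94, 153), (-90, 210), (-86, 227), (-82, 231), (-78, 231), (-74, 230), (-70, 197), (-66, 184), (-62, 198), (62, 105), (66, 119), (70, 108), (74, 46), (78, 33), (82, 35), (86, 36), (90, 35), (94, 36), (98, 37), (102, 37), (106, 36), (110, 36)]
side -133 [(-110, 116), (-106, 155), (-102, 156), (-98, 174), (-94, 194), (-90, 188), (-86, 167), (-82, 150), (-78, 149), (-74, 160), (-70, 170), (-66, 175), (-62, 176), (62, 94), (66, 84), (70, 63), (74, 43), (78, 35), (82, 34), (86, 34), (90, 34), (94, 32), (98, 34), (102, 34), (106, 34), (110, 34)]
side -112 [(-110, 114), (-106, 147), (-102, 152), (-98, 165), (-94, 180), (-90, 182), (-86, 178), (-82, 176), (-78, 175), (-74, 175), (-70, 176), (-66, 176), (-62, 175), (62, 114), (66, 110), (70, 93), (74, 59), (78, 41), (82, 36), (86, 34), (90, 34), (94, 34), (98, 31), (102, 31), (106, 32), (110, 31)]
side -91 [(-110, 82), (-106, 103), (-102, 103), (-98, 110), (-94, 131), (-90, 154), (-86, 171), (-82, 177), (-78, 177), (-74, 174), (-70, 163), (-66, 159), (-62, 159), (62, 102), (66, 94), (70, 69), (74, 50), (78, 38), (82, 34), (86, 34), (90, 33), (94, 35), (98, 35), (102, 34), (106, 35), (110, 36)]
```

The rest measures 169 mm long, from -96.5 to +72.5 along the row, so its centre is at about -11.5 and the slack is ±7 mm. The TCP target is (528, -25).

```bash
python3 -m jog '[{"x":0,"y":-0.0115,"z":-0.01,"ax":-0.1,"ay":0.4,"az":-0.4},{"x":0,"y":0,"z":-0.02,"ax":0,"ay":0,"az":0},{"x":0,"y":0,"z":-0.01,"ax":0,"ay":0,"az":0},{"x":0,"y":0,"z":0,"ax":0,"ay":0,"az":0},{"x":0,"y":0,"z":0,"ax":0,"ay":0,"az":0}]'
```

```text
time_s: 44.75
eef_pos: [527.6, -27.7, 36.9]
eef_rot: [0.0, 0.997, 0.082, -0.002]
ft_force: [-0.0, -1.0, 1.1]
gripper_width: 20.1
```

```bash
python3 -m jog '[{"x":0.001,"y":0.0025,"z":-0.003,"ax":0,"ay":-0.2,"az":0},{"x":0,"y":0,"z":-0.005,"ax":0,"ay":0,"az":0},{"x":0,"y":0,"z":0,"ax":0,"ay":0,"az":0},{"x":0,"y":0,"z":0,"ax":0,"ay":0,"az":0},{"x":0,"y":0,"z":0,"ax":0,"ay":0,"az":0}]'
python3 bl.py
python3 - <<'E'
from h import *
# spoon bowl vs slab: dark-grey bowl on white slab; scan rows in wrist view
p=imaging.read_camera("wrist"); g=p["img"].min(2); save("rest2",p["img"])
for r in range(120,300,12): print(r," ".join(f"{v:3d}" for v in g[r,255:385:5]))
E
```

```text
time_s: 45.25
eef_pos: [529.5, -25.0, 29.6]
eef_rot: [0.001, 0.997, 0.082, 0.001]
ft_force: [0.7, -0.8, -0.4]
gripper_width: 20.3
[529.5 -25.   29.6] 9.423046960156716
[(0.96, [285.2, 164.9, 349.7, 400.1])]
[308 343  20  59 193] c [540.7 -79.3] ang -82.59678312058362 ends [537.8 -57.2] [542.6 -94.2] w 10.700783352656652
tcp axis at z9 [[319.  285.8]]
120  25 100 143 135 139 143 146 137 137 140 141 135 135 134 137 137 133 131 131 127 115 112 110  43  33  32
132  60 178 192 197 190 187 188 191 188 190 190 189 186 191 191 192 192 189 190 192 192 197 188 169  32  32
144 152 189 193 172 179 198 197 196 194 197 196 197 198 197 197 197 196 196 196 198 145 179 196 185  80  26
156 143 188 192 173 182 194 195 199 197 200 199 196 196 198 196 198 196 197 196 195 158 182 193 182  63  28
168 126 189 192 174 181 199 196 198 198 193 168 161 160 161 177 195 198 199 195 200 157 184 194 182  47  30
180  63 177 183 167 189 198 197 196 162 160 162 163 163 163 164 159 164 194 199 196 160 180 187 171  36  31
192  26 237 202 197 197 197 194 161 163 165 164 166 168 169 165 163 158 161 198 197 198 197 193 128
[... 172 characters left out ...]
 177 168 169 166 166 163 198 193 198 192  71  25  24
228  26 252 252 252 252 252 224 177 210 222 232 241 245 250 252 223 174 165 166 197 197 197 186  56  32  35
240  29 249 252 252 252 252 252 209 213 220 231 237 243 247 250 251 253 254 252 212 194 195 186  42  33  28
252  31 241 252 252 252 252 252 252 235 227 226 232 237 240 244 247 249 252 252 252 220 196 184  31  29  31
264  30 234 252 252 252 252 252 252 252 252 252 245 241 241 216 212 197 198 196 196 194 195 180  32  31  32
276  28 190 252 252 252 252 252 252 252 252 252 251 248 240 249 205 195 196 198 194 195 194 171  32  33  29
288  38 163 252 249 201 139 130 115 236 252 252 247 183 176 251 199 197  53 128 131 134 172 159  31  32  28
```

Run:
```python
from h import *
np.set_printoptions(precision=1,suppress=True)
p=imaging.read_camera("wrist"); a=np.radians(9.5); g=p["img"].min(2)
f=lambda X:((X[:,:2]-[636.3,.3])@np.array([[np.cos(a),-np.sin(a)],[np.sin(a),np.cos(a)]]))
e=manip.get_state()["eef_pos"]; u=e[2]-3.5
print(g[108:148,315]); print("tip",f(ray(p,[[317,165]],u+2)),f(ray(p,[[317,165]],u+5)))
print("outer far edge z22",[f(ray(p,[[315,r]],22)) for r in (117,120)],"bowl mid",f(ray(p,[[285,216],[347,216]],u+6.5)).mean(0),"lips mid",f(ray(p,[[257,168],[372,168]],22)).mean(0),"tcp",f(e[None]))
```

```text
[ 29  27  32  27  30  30  31  30  31  32  42  91 136 168 184 187 190 195
 199 203 208 207 197 195 192 184 181 179 170 161 151 146 155 181 196 194
 198 195 200 196]
tip [[-110.4   55.8]] [[-110.4   56.1]]
outer far edge z22 [array([[-111.2,   75.7]]), array([[-111.2,   74.5]])] bowl mid [-110.9   34.4] lips mid [-111.5   53.9] tcp [[-109.5   -7.4]]
```

```bash
python3 -m jog '[{"x":-0.001,"y":0.0025,"z":-0.004,"ax":0,"ay":0,"az":0},{"x":0,"y":0,"z":-0.004,"ax":0,"ay":0,"az":0},{"x":0,"y":0,"z":0,"ax":0,"ay":0,"az":0},{"x":0,"y":0,"z":0,"ax":0,"ay":0,"az":0},{"x":0,"y":0,"z":0,"ax":0,"ay":0,"az":0}]'
```

```text
time_s: 45.95
eef_pos: [528.2, -22.3, 20.7]
eef_rot: [0.001, 0.997, 0.082, 0.001]
ft_force: [-0.5, 0.0, -0.6]
gripper_width: 20.4
```

```bash
python3 -m jog '[{"x":0,"y":0,"z":-0.003,"ax":0,"ay":0,"az":0},{"x":0,"y":0,"z":0,"ax":0,"ay":0,"az":0},{"x":0,"y":0,"z":0,"ax":0,"ay":0,"az":0},{"x":0,"y":0,"z":0,"ax":0,"ay":0,"az":0},{"x":0,"y":0,"z":0,"ax":0,"ay":0,"az":0}]'
```

```text
time_s: 46.45
eef_pos: [528.4, -22.4, 17.5]
eef_rot: [0.001, 0.997, 0.082, 0.001]
ft_force: [-0.7, 0.7, -0.1]
gripper_width: 20.0
```

```bash
python3 -m jog '[{"x":0,"y":0,"z":-0.001,"ax":0,"ay":0,"az":0},{"x":0,"y":0,"z":0,"ax":0,"ay":0,"az":0},{"x":0,"y":0,"z":0,"ax":0,"ay":0,"az":0},{"x":0,"y":0,"z":0,"ax":0,"ay":0,"az":0},{"x":0,"y":0,"z":0,"ax":0,"ay":0,"az":0}]'
python3 -m jog '[{"x":0,"y":0,"z":0,"ax":0,"ay":0,"az":0},{"x":0,"y":0,"z":0,"ax":0,"ay":0,"az":0},{"x":0,"y":0,"z":0,"ax":0,"ay":0,"az":0},{"x":0,"y":0,"z":0,"ax":0,"ay":0,"az":0},{"x":0,"y":0,"z":0,"ax":0,"ay":0,"az":0}]' 0.45
python3 -m jog '[{"x":0,"y":0,"z":0.01,"ax":0,"ay":0,"az":0},{"x":0,"y":0,"z":0.03,"ax":0,"ay":0,"az":0},{"x":0,"y":0,"z":0.04,"ax":0,"ay":0,"az":0},{"x":0,"y":0,"z":0.045,"ax":0,"ay":0,"az":0},{"x":0,"y":0,"z":0.045,"ax":0,"ay":0,"az":0}]'
python3 -m jog '[{"x":0,"y":-0.02,"z":0.04,"ax":0,"ay":0,"az":0},{"x":0,"y":-0.04,"z":0.02,"ax":0,"ay":0,"az":0},{"x":0,"y":-0.04,"z":0.02,"ax":0,"ay":0,"az":0},{"x":0,"y":-0.03,"z":0,"ax":0,"ay":0,"az":0},{"x":0,"y":0,"z":0,"ax":0,"ay":0,"az":0}]'
python3 - <<'E'
from h import *
np.set_printoptions(precision=1,suppress=True)
s=manip.get_state(); print(s["time_s"],s["eef_pos"])
P={n:imaging.read_camera(n) for n in("top","side","wrist")}
w=P["wrist"]["img"]; save("f_wrist",w); sd=P["side"]["img"]; save("f_side",sd)
p=P["wrist"]; a=np.radians(9.5)
q=proj(p,[[580,0,30]])[0].astype(int); print(q)
x0=int(np.clip(q[0]-160,0,320)); y0=int(np.clip(q[1]-150,0,180))
save("final",np.hstack([cv2.resize(w[y0:y0+300,x0:x0+320],(420,500)),cv2.resize(sd[170:320,280:410],(380,500))]))
for n in P:
    for t in("teaspoon","pepper_mill","relish_jar","tin","salt_shaker"):
        print(n,t,[(round(d["conf"],2),np.array(d["extent"])) for d in imaging.find_in(P[n],t)[:2]])
f=lambda X:((X[:,:2]-[636.3,.3])@np.array([[np.cos(a),-np.sin(a)],[np.sin(a),np.cos(a)]]))
for n in P:
    D=imaging.cut_out(P[n],"teaspoon")
    if D:
        m=np.argwhere(D[0]["pixels"])[:,::-1].astype(float); X=f(ray(P[n],m,18)); print(n,D[0]["conf"],"tray-frame min/max",X.min(0),X.max(0))
E
```

```text
time_s: 46.95
eef_pos: [528.4, -22.4, 16.5]
eef_rot: [0.001, 0.997, 0.082, 0.001]
ft_force: [0.0, 0.1, -0.6]
gripper_width: 20.1
time_s: 47.45
eef_pos: [528.5, -22.4, 16.6]
eef_rot: [0.001, 0.997, 0.082, 0.001]
ft_force: [-0.3, 0.4, -0.8]
gripper_width: 42.4
time_s: 47.95
eef_pos: [524.2, -21.1, 189.7]
eef_rot: [-0.001, 0.997, 0.083, -0.003]
ft_force: [1.3, -0.6, 0.3]
gripper_width: 42.3
time_s: 48.45
eef_pos: [524.5, -153.1, 283.7]
eef_rot: [0.001, 0.996, 0.086, 0.002]
ft_force: [-0.9, 0.5, -1.5]
gripper_width: 42.3
48.45 [ 524.5 -153.1  283.7]
[399  63]
top teaspoon []
top pepper_mill [(0.95, array([269.4, 182.8, 295.7, 211.2]))]
top relish_jar [(0.63, array([307.6, 181.7, 336.3, 211.5]))]
top tin [(0.85, array([125.9, 235.4, 165. , 268.9]))]
top salt_shaker []
side teaspoon []
side pepper_mill [(0.56, array([356.3, 193. , 373.6, 232.9]))]
side relish_jar [(0.62, array([356.4, 227.6, 383.6, 259.9]))]
side tin [(0.38, array([309. , 172.6, 331.8, 180.2]))]
side salt_shaker [(0.6, array([301. , 343.3, 316.4, 374.9])), (0.38, array([358.8, 265.7, 387.5, 283. ]))]
wrist teaspoon [(0.87, array([330.2,   8.1, 356.2, 152. ]))]
wrist pepper_mill []
wrist relish_jar [(0.56, array([417. ,  24.7, 516.4, 112.2]))]
wrist tin []
wrist salt_shaker []
top 0.59 tray-frame min/max [-120.9  -74.8] [-97.7  52.6]
side 0.46 tray-frame min/max [-123.4  -78.4] [-98.1  59.5]
wrist 0.82 tray-frame min/max [-124.4  -77. ] [-98.6  59.4]
```

The picture budget is used up, so the last check is numeric.

Run:
```python
from h import *
from rel import model
np.set_printoptions(precision=1,suppress=True)
Z={"pepper_mill":(MOD["pepper_mill"]+[619.5,99.5,11],),"relish_jar":(model([637,.5,9.6])+[0,0,11],),"spice_jar":(MOD["spice_jar"]+[652.5,-101,11],),
"tin":(MOD["tin"]+[475.8,462.8,0],),"salt_shaker":(MOD["salt_shaker"]+[471.5,-431.9,0],)}
for n in("top","side"):
    p=imaging.read_camera(n)
    for t,(X,) in Z.items():
        q=proj(p,X); e=np.r_[q.min(0),q.max(0)]; D=[np.array(d["extent"]) for d in imaging.find_in(p,t)]
        b=min(D,key=lambda d:abs(d-e).sum()) if D else None; print(n,t,"exp",e,"obs",b)
print(manip.get_state()["gripper_width"])
```

```text
top pepper_mill exp [270.7 182.7 295.1 214.5] obs [270.5 179.4 291.7 210.4]
top relish_jar exp [306.4 179.3 335.6 211.9] obs [308.4 180.6 338.3 211.1]
top spice_jar exp [349.6 175.4 370.7 200.8] obs [348.6 174.  368.1 199.6]
top tin exp [128.7 237.9 166.5 270.9] obs [127.7 236.3 163.  267.2]
top salt_shaker exp [468.8 249.7 496.1 268. ] obs [308.2 180.6 338.1 209.2]
side pepper_mill exp [352.7 189.  371.6 239.9] obs [354.2 195.3 372.6 229.8]
side relish_jar exp [355.9 226.3 382.5 261.8] obs [355.9 227.9 384.1 258.9]
side spice_jar exp [368.1 243.5 385.5 281.4] obs [368.  243.7 387.7 278.8]
side tin exp [308.  161.6 331.2 182.9] obs [309.1 175.3 333.5 181.1]
side salt_shaker exp [300.2 339.6 318.7 375.1] obs [302.6 345.5 318.5 374.9]
42.13765750155316
```

Everything is consistent with standing in place, and the lower edges hidden by rims account for the differences. The side extents that start low are partly covered by the arm. Handing in.

```bash
python3 -c "
from bench import manip; print(manip.hand_in())"
```

```text
the job is handed in; nothing more can be done
None
```

The tray is laid up and the job is handed in, about 49 s into the 120 s allowed. The pepper mill is in the larger cup, the red-capped spice jar in the smaller one, the relish jar turned about 36° into the square dish, and the teaspoon flat on the rest.

- **Jars and mill:** each was lowered until the floor took its weight, at the expected height, and only then released. At the end their outlines matched the expected upright positions within about 3 pixels. The exception is the mill in the side view, which read 6–10 pixels short top and bottom; the cup rim hides its foot. A crop just after its release showed it upright in the cup.
- **Teaspoon:** it lies along the rest, centred to within about 2 mm between the raised ends. The wrist and side views agreed; the top view cut its ends a few millimetres short.
- **Bystanders:** the tin and salt shaker were never approached.
    - **Tin:** it matched its start position within 4 pixels in the top view. In the side view its upper edge read 14 pixels low, which I put down to the arm in front of it but did not confirm.
    - **Salt shaker:** the final top picture missed it. The side picture found it in place, within about 6 pixels.

My picture allowance ran out before the last view, so the final check rested on measurements alone. While placing the spoon I found the rest is about 10 mm off the middle of the cup row, and I corrected for that.

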